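Couple a pressure gauge to the bench air outlet

ROBOT

A 6-joint arm with a two-finger parallel gripper is mounted at the origin on the work surface. World frame = base frame: x ahead of the robot, y to its left, z up, the work surface at z = 0. Lengths are in mm, angles in rad, forces in N, time in s.
With the tool pointing down it reaches from about 300 to 875 mm from the base axis. Payload 4.2 kg.
Tool frame: the origin (TCP) lies at the very end of the fingers, on their centre line; the grasp point (between the pads) lies 19 mm behind it; z points along the fingers, y is the direction in which the jaws open and shut (so a half turn about z gives the same grasp; the last joint's range is limited). The gripper opens to 85 mm and grips with 20 to 120 N. Pads are 22 mm wide; open, the fingers measure 114 mm over their backs; the gripper's body (76 mm by 85 mm) begins 54 mm behind the grasp point. The pads swing forward as they close: fully open they stand 13 mm farther back than shut.
Start: joints at [1.224, 0.32, 1.565, -0, 1.257, -0.02], TCP at [184.585, 544.582, 231.338] pointing down, gripper open.
Joint ranges: [-3.11, 3.11], [-0.84, 2.01], [0.21, 2.61], [-1.34, 4.49], [0.05, 2.63], [-2.56, 2.56]. Speed limits (rad/s): [2.57, 2.57, 3.14, 3.14, 3.14, 3.14].

INTERFACE

Orientations are given as a unit quaternion [w, x, y, z].
In Python, from cell import * gives the robot as it stands.
- The arm moves only by the tool move_arm, never from a script. Its argument "commands" is a list of rows, each an object with "xyz": the shift along the tool's x, y, z in m, a list of three; "angular": the turn, a rotation vector about the tool's x, y, z in rad, a list of three; "fingers": the finger opening in m, from 0 to 0.0854. A call has 1 to 10 rows; each row is the pose to reach, as a shift and turn from the pose measured when the call began, along the tool's axes at that moment; what a row does not reach only later rows make up. A row lasts 1/10 s, in which the tool goes at most 50 mm and 8.59 degrees, less where a joint would pass 70% of its speed; a pose out of reach is approached as far as the arm can. A call with a gripper value outside its range is refused whole. The fingers move at their own pace and stop on an object; the grip force is fixed at half the most. Time passes only in rows, so rows that repeat a pose let the fingers close. It gives the time, the measured TCP pose, the force and the opening at its end, in the units of the state.
- get_state(): the state, without advancing time (a new reading comes with each control period).
- get_image(name): name is "side" or "top" or "wrist"; returns a dict with "color" (420x560x3 uint8, red, green, blue), "depth" (420x560 float32, mm along the optical axis (not along the pixel's ray), 0 where there is no reading), "fx", "fy", "cx", "cy" (pixels), "world_from_camera" (4x4, takes a point from camera to world coordinates); the wrist camera has in their place "mount" (4x4, takes a point from camera to tool coordinates, whose origin is the TCP and whose axes are the flange's). Camera axes: x right, y up, looking along -z (the intrinsics and any distortion apply to the point x, -y, -z); pixel columns grow to the right and rows downward; lengths in mm; the calibration is good to about 2 mm. The wrist camera is an equidistant fisheye: a pixel r from the principal point sees the ray r / f radians off the axis. A picture is of the moment at which its call begins: read the wrist's pose just before it.
- job_done(): hands the job in, once; it reports no verdict.
The state is a dict: "t": time; "q": joint angles; "dq": joint speeds; "effort": joint torques, N m; "ee_pos": TCP position; "tool_rot": TCP orientation; "ft_force": force on the tool from outside, world axes, zero at the start; "wrist_torque": the same for the moment, N m; "width": opening from 0.0 (shut) to 1.0 (fully open).
Only numpy, scipy, OpenCV 4.12 (cv2) and the standard library are available. Lean on these libraries where they do the work, as an engineer would, in place of code of your own. Each camera call takes 0.05 s, during which the arm holds its last target.

TASK

Pull the sleeve of the bench air coupler back (down) until it clicks and stays back by itself. Then take the pressure gauge from the rack and press its plug straight down into the coupler until the sleeve springs fully forward and locks it, and let go. Feel for the click and the seat and stop there, never loading the coupler with 25 N or more or dropping the gauge into it; leave everything else as it is.

Things in the scene. Friction and masses are not known exactly. Their poses are not given: they have to be found in the camera images.
- station: Aluminium block 100 x 100 x 30 mm fixed to the bench, with a brass pipe stub at its +x side and, on top of it, a rubber foot (60 mm wide, 10 mm thick) carrying the steel air coupler that stands upright, mouth up. Origin: centre of the block's underside, on the coupler's axis; z up.
- mouth (a point): Centre of the coupler's mouth, 118 mm above the bench, z up. Bore 22 mm wide, 38 mm deep; barrel 33 mm wide outside. 12 mm down two locking dogs stand into the bore while the sleeve is forward, so no plug goes in; pulling the sleeve back draws them out. 26 mm down lies the brass valve on a spring of 6 N, growing 0.4 N per mm.
- sleeve_top (a point): Centre of the sleeve's top rim. The sleeve is a ribbed steel ring around the barrel, 44 mm wide and 40 mm tall (50 mm wide over the lip, its lowest 5 mm); forward, its rim is 2 mm below the mouth. It moves straight down to pull back, and can be gripped from above by its sides.
- sleeve (a joint): Sleeve pulled back (down), m: 0 forward. Spring 4 N at 0, 0.35 N per mm. A hidden catch holds it 7 to 18 mm back (differs each time): in the last 8 mm before the click the pull grows by up to 4 N, then drops; a hard stop follows about 2 mm past the click. A plug pressing the valve 2 to 3 mm down frees it: it jumps to about 4 mm, and to 0 once the valve is 6 to 8 mm down.
- coupler (a joint): How far the whole coupler is pushed down on its stiff rubber foot by any push or pull on it or its sleeve, m: 0 at rest, 10 N per mm. More than 2.5 mm (25 N) damages it. Pulling the sleeve to the click takes up to 14 N, pressing the plug home 10 to 17 N.
- gauge: Pressure gauge, 0.16 kg, upright in a rack hole. Origin: centre of the plug's tip, z up along its axis. Plug z 0-34 mm, 20 mm wide, tip bevelled, groove z 15-24; brass flange z 34-40 (30 mm wide) rests on the rack; neck z 40-50 (26 mm); round steel case z 50-76 (42 mm wide), white dial on top. Fully in, flange meets mouth; locked and let go, it rises up to 2.5 mm.
- rack: Wooden block 210 x 70 x 42 mm fixed to the bench, origin at the centre of its underside, with three square 23 mm through holes in a row along its x axis, 65 mm apart.
- silencer: Bystander in the rack: the same plug (origin at its tip), but with a slim copper-coloured cylinder 26 mm wide with a tapered top, 80 mm tall over all.
- blank: Bystander in the rack: the same plug (origin at its tip), but with a dark steel hexagon head 32 mm wide, 56 mm tall over all.
- socket: Bystander: small steel ring-shaped wrench socket 28 mm wide, 30 mm tall, standing between rack and block. Origin under its centre.
- wrench: Bystander: steel open-ended wrench lying flat near the left side of the bench, clear of rack and block.
- driver: Bystander: screwdriver lying near the right side of the bench, clear of rack and block.
- carrier (a joint): debug value
- pawl (a joint): debug value
There are look-alikes about, which are no part of the job. What is shaped like the station but green is not meant.

How it is judged (in metres and radians):
On the way, in this order (a step that is already met when the one before it is completed fails the run):
1. the sleeve is caught back (more than 6 mm) with the fingers off the coupler (value of joint sleeve above 0.006 m and contact force between each of the fingers, gauge and station below 0.2 N), for 0.3 s.
2. the gauge's plug is in the bore (tip more than 15 mm down) while the sleeve is still back (value of joint sleeve above 0.006 m and z of gauge in the frame of mouth below -0.015 m and horizontal distance between gauge and mouth below 0.004 m).
At the end, for the whole second after the job is handed in: The gauge's plug sits in the coupler: tip at least 29.5 mm below the mouth, within 4 mm of its axis and 8 degrees of upright, at rest; the sleeve is forward again (within 2 mm) (value of joint sleeve below 0.002 m and z of gauge in the frame of mouth below -0.0295 m and horizontal distance between gauge and mouth below 0.004 m and angle between the z axis of gauge and the z axis of mouth, either way round below 0.14 rad and linear speed of gauge below 0.02 m/s); the robot touches nothing.
It fails at once if the coupler is pushed down more than 2.5 mm on its rubber foot (25 N) (value of joint coupler above 0.0025 m).
It fails at once if the gauge is dropped into the coupler (faster than 0.5 m/s at the mouth) (linear speed of gauge above 0.5 m/s and horizontal distance between gauge and mouth below 0.015 m and z of gauge in the frame of mouth below 0 m).
It fails at once if another plug is moved more than 15 mm (distance of any of silencer, blank from where it was at the start of the episode above 0.015 m).
It fails at once if a bystander on the bench is moved more than 30 mm (distance of any of socket, wrench, driver from where it was at the start of the episode above 0.03 m).
It also fails if it takes over 61 s, if anything falls off the work surface, if the arm or the gripper's body presses on something with over 40 N, if the wrist force passes 120 N, or if a joint passes its speed limit or range.

## Working session

There is one attempt and no reset: what is moved stays moved. The work goes in short steps, Python scripts to look and compute and a tool call to move; the robot and the scene stay as the last step left them, time stands still between calls to the robot, and variables do not carry over. Pictures are saved under pics/ and viewed, and the job is handed in when it is done.

Besides the shell and the picture viewer there is one more tool, called after "Emit:" as name(argument=value, ...), one argument or row to a line, values as JSON. move_arm: Moves the arm, as the interface text tells. Its arguments: {"type":"object","properties":{"commands":{"type":"array"}},"required":["commands"]}

```bash
ls; mkdir -p pics; cat > h.py <<'E'
from cell import *
import numpy as np, cv2
def save(n,im,s=1):
    c=cv2.cvtColor(im,cv2.COLOR_RGB2BGR)
    if s!=1: c=cv2.resize(c,None,fx=s,fy=s,interpolation=cv2.INTER_CUBIC)
    cv2.imwrite('pics/'+n+'.png',c)
def pts(im):
    d=im['depth'];v,u=np.mgrid[0:d.shape[0],0:d.shape[1]]
    x=(u-im['cx'])/im['fx']*d;y=(v-im['cy'])/im['fy']*d
    P=np.stack([x,-y,-d,np.ones_like(d)],-1)@np.array(im['world_from_camera']).T
    return P[...,:3]
E
python3 - <<'E'
from h import *
import pickle
for n in ['side','top']:
    im=get_image(n);save(n+'0',im['color']);pickle.dump(im,open(n+'0.pkl','wb'))
    print(n,im['fx'],im['cx'],im['cy'],np.round(im['world_from_camera'],3).tolist(), [k for k in im])
s=get_state();print(s)
E
```

```text
pics
side 497.6158277091515 285.82371472069866 207.98316594070425 [[-0.964, 0.207, -0.165, 300.086], [-0.265, -0.732, 0.627, 788.593], [0.009, 0.648, 0.761, 1049.545], [0.0, 0.0, 0.0, 1.0]] ['color', 'depth', 'fx', 'fy', 'cx', 'cy', 'world_from_camera']
top 529.106449872785 276.0884576732654 204.53124668212251 [[-0.019, 0.996, -0.091, 380.33], [-1.0, -0.017, 0.023, 3.111], [0.022, 0.091, 0.996, 1460.658], [0.0, 0.0, 0.0, 1.0]] ['color', 'depth', 'fx', 'fy', 'cx', 'cy', 'world_from_camera']
{'t': 0.1, 'q': array([ 1.22400820e+00,  3.20208430e-01,  1.56555676e+00,  1.18340511e-05,
        1.25739289e+00, -2.00204989e-02]), 'dq': array([ 0.00075401, -0.00077061, -0.00322116,  0.00067173,  0.00051658,
       -0.00132008]), 'effort': array([-5.17830485e-04, -4.16402721e+01, -2.34704143e+01, -8.94423522e-06,
        4.64737503e-03, -4.60879335e-06]), 'ee_pos': array([184.42764942, 544.1706215 , 230.57766048]), 'tool_rot': array([-1.48282811e-04,  1.62659634e-01,  9.86681930e-01, -7.68561096e-04]), 'ft_force': array([-0.99439217, -0.17331933, -0.02038502]), 'wrist_torque': array([-0.02378784, -0.01394729,  0.0025876 ]), 'width': 0.9978295802793656}
```

View pics/side0.png

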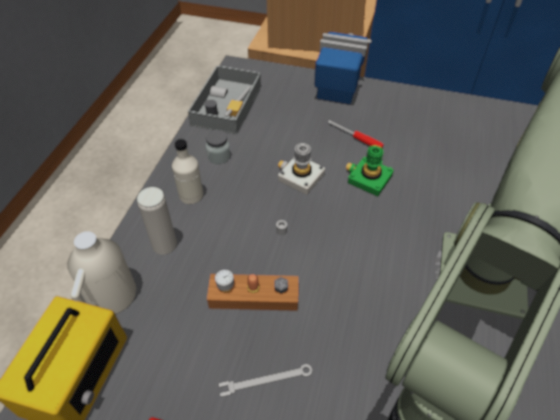

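View pics/top0.png

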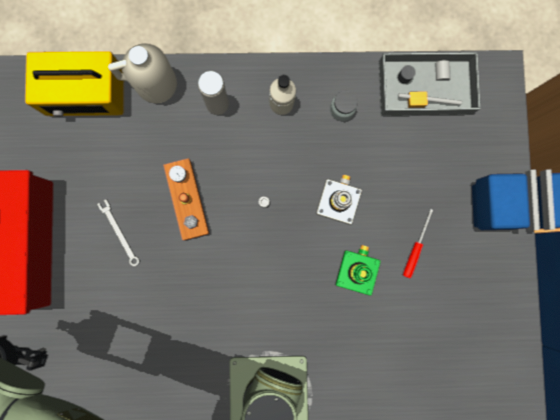

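The aluminium station is at top (341,200) and side (302,170). The green one at top (360,271) is the look-alike. In the rack there is the gauge with a white dial at top (178,174), then the copper silencer (184,198) and the dark hex blank (191,222). I'll confirm with enlarged crops and measure.

```bash
python3 - <<'E'
from h import *
import pickle
T=pickle.load(open('top0.pkl','rb'));S=pickle.load(open('side0.pkl','rb'))
a=T['color'][150:250,150:220];b=T['color'][165:235,300:390];
c=S['color'][260:320,200:310];d=S['color'][130:200,265:400]
f=lambda x:cv2.resize(x,(390,290),interpolation=cv2.INTER_CUBIC)
save('crop0',np.vstack([np.hstack([f(a),f(b)]),np.hstack([f(c),f(d)])]))
PT=pts(T);PS=pts(S)
def reg(P,u0,u1,v0,v1,z0,z1):
    q=P[v0:v1,u0:u1].reshape(-1,3);m=(q[:,2]>z0)&(q[:,2]<z1);q=q[m]
    return len(q),np.round(q.mean(0),1),np.round((q.min(0)+q.max(0))/2,1),np.round(np.ptp(q,0),1)
print('bench z',np.median(PT[240:300,200:300,2]),np.median(PS[250:280,330:380,2]))
for nm,P,r in [('T sta block',PT,(305,380,165,235,24,36)),('T sleeve',PT,(305,380,165,235,100,125)),('S blk',PS,(265,335,130,200,24,36)),('S slv',PS,(265,335,130,200,100,125)),
 ('T rack',PT,(150,220,150,250,38,46)),('S rack',PS,(200,310,260,320,38,46)),('T gauge',PT,(150,220,150,190,76,95)),('S gauge',PS,(205,310,260,320,76,95)),
 ('Tsil',PT,(170,200,180,212,70,100)),('Tbl',PT,(175,205,208,240,55,80)),('Tsock',PT,(250,280,190,215,20,40))]:
    try: print(nm,*reg(P,*r))
    except Exception as e: print(nm,e)
# rack orientation, block orientation
q=PT[150:250,150:220].reshape(-1,3);q=q[(q[:,2]>36)&(q[:,2]<46)]
print('rack rect',cv2.minAreaRect(q[:,:2].astype(np.float32)))
q=PT[165:235,305:380].reshape(-1,3);q=q[(q[:,2]>24)&(q[:,2]<36)]
print('blk rect',cv2.minAreaRect(q[:,:2].astype(np.float32)))
q=PS[130:200,265:335].reshape(-1,3);q=q[(q[:,2]>24)&(q[:,2]<36)]
print('blk rect S',cv2.minAreaRect(q[:,:2].astype(np.float32)))
print(np.round(PT[185:216:2,325:358:2,2]).astype(int))
E
```

```text
bench z 0.7595121502207576 0.3685573752590017
T sta block 905 [ 519.5 -202.3   30.4] [ 522.8 -202.4   30. ] [132.4 121.9  12. ]
T sleeve 186 [ 517.  -201.9  114.8] [ 516.7 -201.7  111.4] [41.4 42.2 22.1]
S blk 593 [ 516.  -187.8   29.7] [ 522.2 -191.8   30. ] [134.5 108.7  11.9]
S slv 196 [ 516.1 -197.9  111.9] [ 516.7 -199.6  110.9] [44.4 47.1 21.7]
T rack 1266 [524.6 210.4  42.3] [531.1 211.8  42. ] [219.1 116.1   8. ]
S rack 1680 [523.6 218.9  41.9] [528.5 214.8  41.9] [219.4 115.3   7.8]
T gauge 202 [592.4 227.4  84.9] [592.  227.7  84.2] [39.7 40.5 16. ]
S gauge 337 [574.  228.   83.5] [563.7 228.5  83.5] [95.6 45.2 15. ]
Tsil 96 [535.5 213.8  83.4] [546.7 217.8  82.2] [59.  36.4 22.2]
Tbl 134 [466.7 196.6  63.9] [466.7 197.2  62.5] [34.5 34.3 14. ]
Tsock 53 [519.5   2.8  29.4] [519.6   3.8  28.4] [25.2 24.5 16.7]
rack rect ((530.3895263671875, 212.79446411132812), (210.9944610595703, 71.22708892822266), 13.79489517211914)
blk rect ((528.7232055664062, -206.64390563964844), (100.33003997802734, 125.23522186279297), 71.86981964111328)
blk rect S ((528.7371826171875, -204.27044677
[... 810 characters left out ...]
2   79   96  115  122  114   92   77  118  120  114
    30   25   27]
 [  27   36   33   40   53   88  110  115  120  117  120  119  102   28
    33   36   26]
 [  26   29   32   40   50   82   91  107  122  119   48  113   86   29
    28   35   30]
 [  28   33   33   46   40   46   81   82   89   91   84   82   30   29
    29   30   -2]
 [  29   26   32   33   39   38   40   54   48   37   36   37   29   28
    34   32   -3]
 [  30   26   30   31   35   37   41   45   48   38   31   34   31   29
    31   34    2]
 [  29   32   24   33   25   30   37   31   33   26   37   31   33   29
    33   -1    4]
 [  33   34   32   31   33   31   31   28   28   31   34   30   34   30
    32    3    4]]
```

View pics/crop0.png

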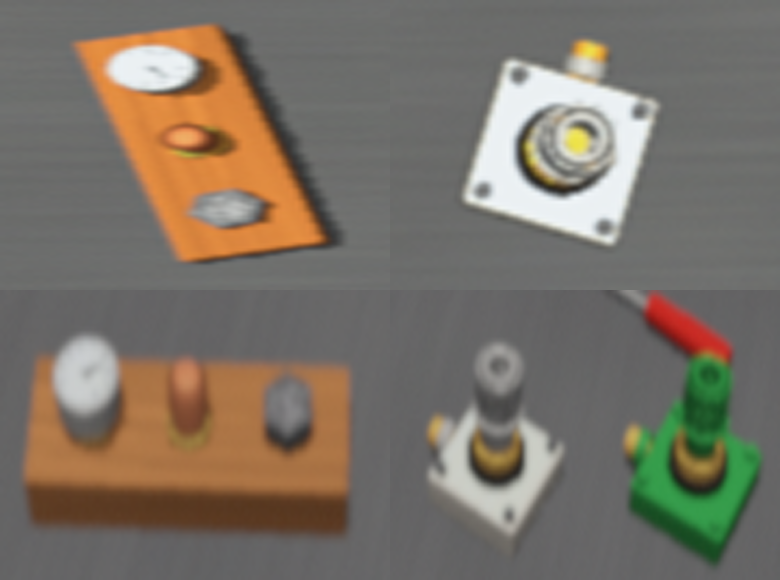

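The crops confirm it: the white aluminium station is the target, not the green one, and the gauge is the white-dial piece at the far end of the rack. Next I move the wrist camera above the coupler.

```bash
cat >> h.py <<'E'
from scipy.spatial.transform import Rotation as Ro
def R0(s): q=s['tool_rot'];return Ro.from_quat([q[1],q[2],q[3],q[0]])
def plan(x,y,z,yaw):  # yaw: azimuth of tool y, deg
    s=get_state();R=R0(s);a=np.radians(yaw)
    Y=np.array([np.cos(a),np.sin(a),0]);Z=np.array([0,0,-1.]);X=np.cross(Y,Z)
    Rt=Ro.from_matrix(np.stack([X,Y,Z],1))
    d=R.inv().apply(np.array([x,y,z])-s['ee_pos'])
    rv=(R.inv()*Rt).as_rotvec()
    print('xyz',np.round(d/1000,4).tolist(),'ang',np.round(rv,4).tolist(),'deg',np.degrees(np.linalg.norm(rv)).round(1),'pos',np.round(s['ee_pos'],2),'t',round(s['t'],2))
E
python3 - <<'E'
from h import *
plan(516.7,-201.2,230,-76.2)
w=get_image('wrist');print({k:(np.round(v,3).tolist() if k=='mount' else v) for k,v in w.items() if k not in('color','depth')})
E
```

```text
xyz [-0.5539, -0.5993, 0.0015] ang [-0.0006, 0.002, 2.574] deg 147.5 pos [184.43 544.17 230.58] t 0.1
{'fx': 325.19226210127806, 'fy': 325.19226210127806, 'cx': 278.9655018257707, 'cy': 206.81895374196444, 'mount': [[0.001, 0.946, 0.325, 82.294], [1.0, -0.001, 0.001, -1.226], [0.001, 0.325, -0.946, -142.573], [0.0, 0.0, 0.0, 1.0]]}
```

Emit:
move_arm(
  commands=[
    {"xyz": [-0.28, -0.3, 0.0], "angular": [0, 0, 1.29], "fingers": 0.0854},
    {"xyz": [-0.28, -0.3, 0.0], "angular": [0, 0, 1.29], "fingers": 0.0854},
    {"xyz": [-0.28, -0.3, 0.0], "angular": [0, 0, 1.29], "fingers": 0.0854},
    {"xyz": [-0.28, -0.3, 0.0], "angular": [0, 0, 1.29], "fingers": 0.0854},
    {"xyz": [-0.28, -0.3, 0.0], "angular": [0, 0, 1.29], "fingers": 0.0854},
    {"xyz": [-0.28, -0.3, 0.0], "angular": [0, 0, 1.29], "fingers": 0.0854},
    {"xyz": [-0.28, -0.3, 0.0], "angular": [0, 0, 1.29], "fingers": 0.0854},
    {"xyz": [-0.28, -0.3, 0.0], "angular": [0, 0, 1.29], "fingers": 0.0854},
    {"xyz": [-0.28, -0.3, 0.0], "angular": [0, 0, 1.29], "fingers": 0.0854},
  ],
)

```text
t: 1.05
ee_pos: [354.3, 166.3, 231.1]
tool_rot: [0.001, 0.727, 0.687, -0.001]
ft_force: [-0.7, 0.8, 0.2]
width: 0.999
```

```bash
python3 - <<'E'
from h import *
plan(516.7,-201.2,230,-76.2);print(get_state()['q'])
E
```

```text
xyz [-0.3578, 0.1827, 0.0021] ang [0.002, 0.0023, 1.2738] deg 73.0 pos [354.32 166.3  231.05] t 1.05
[ 0.41158173  0.02678115  1.93584873 -0.00283288  1.18009405  0.46880546]
```

Emit:
move_arm(
  commands=[
    {"xyz": [-0.358, 0.183, 0.002], "angular": [0.002, 0.002, 1.274], "fingers": 0.0854},
    {"xyz": [-0.358, 0.183, 0.002], "angular": [0.002, 0.002, 1.274], "fingers": 0.0854},
    {"xyz": [-0.358, 0.183, 0.002], "angular": [0.002, 0.002, 1.274], "fingers": 0.0854},
    {"xyz": [-0.358, 0.183, 0.002], "angular": [0.002, 0.002, 1.274], "fingers": 0.0854},
    {"xyz": [-0.358, 0.183, 0.002], "angular": [0.002, 0.002, 1.274], "fingers": 0.0854},
    {"xyz": [-0.358, 0.183, 0.002], "angular": [0.002, 0.002, 1.274], "fingers": 0.0854},
    {"xyz": [-0.358, 0.183, 0.002], "angular": [0.002, 0.002, 1.274], "fingers": 0.0854},
    {"xyz": [-0.358, 0.183, 0.002], "angular": [0.002, 0.002, 1.274], "fingers": 0.0854},
    {"xyz": [-0.358, 0.183, 0.002], "angular": [0.002, 0.002, 1.274], "fingers": 0.0854},
    {"xyz": [-0.358, 0.183, 0.002], "angular": [0.002, 0.002, 1.274], "fingers": 0.0854},
  ],
)

```text
t: 2.05
ee_pos: [517.1, -202.9, 229.2]
tool_rot: [-0.0, 0.993, 0.119, -0.001]
ft_force: [-0.4, -0.1, -1.0]
width: 0.999
```

```bash
cat >> h.py <<'E'
def wrist():
    s=get_state();w=get_image('wrist');return s,w
def wpts(s,w):
    d=w['depth'];v,u=np.mgrid[0:d.shape[0],0:d.shape[1]]
    dx=u-w['cx'];dy=v-w['cy'];r=np.hypot(dx,dy)+1e-9;th=r/w['fx'];k=np.tan(th)/r
    P=np.stack([dx*k*d,-dy*k*d,-d,np.ones_like(d)],-1)@np.array(w['mount']).T
    return P[...,:3]   # tool coords
def wproj(w,p): # tool-> pixel
    M=np.linalg.inv(np.array(w['mount']));c=M@np.r_[p,1]
    x,y,z=c[0],-c[1],-c[2];rh=np.hypot(x,y);th=np.arctan2(rh,z)
    return w['cx']+w['fx']*th*x/rh, w['cy']+w['fx']*th*y/rh
E
python3 - <<'E'
from h import *
import pickle
plan(516.7,-201.2,230,-76.2)
s,w=wrist();save('w1',w['color']);pickle.dump((s,w),open('w1.pkl','wb'));print(get_state()['q'])
E
```

```text
xyz [0.0, -0.0018, -0.0008] ang [-0.0007, 0.0015, -0.0025] deg 0.2 pos [ 517.07 -202.93  229.16] t 2.05
[-3.92975633e-01  2.89677263e-01  1.61316588e+00  4.01420445e-05
  1.24059463e+00  9.36609392e-01]
```

View pics/w1.png

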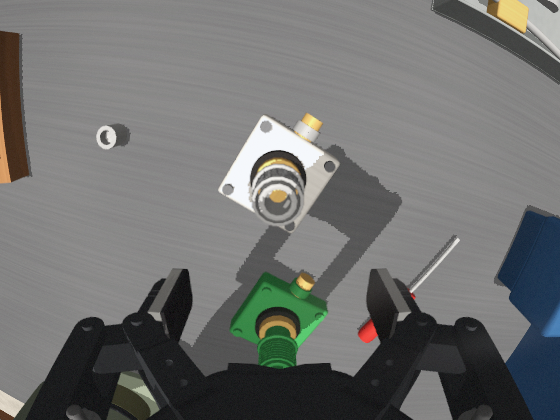

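```bash
cat >> h.py <<'E'
def ortho(s,w,z,c,half=35,res=0.1):
    """orthorectify wrist image at world height z, around world xy c; image axes: col=+x world,row=+y world"""
    n=int(2*half/res);g=(np.arange(n)-n/2)*res
    X,Y=np.meshgrid(c[0]+g,c[1]+g);P=np.stack([X,Y,np.full_like(X,z)],-1)-s['ee_pos']
    T=R0(s).inv().apply(P.reshape(-1,3)).reshape(n,n,3)
    M=np.linalg.inv(np.array(w['mount']));C=T@M[:3,:3].T+M[:3,3]
    x,y,zz=C[...,0],-C[...,1],-C[...,2];rh=np.hypot(x,y)+1e-9;k=np.arctan2(rh,zz)*w['fx']/rh
    return cv2.remap(w['color'],(w['cx']+k*x).astype(np.float32),(w['cy']+k*y).astype(np.float32),cv2.INTER_CUBIC)
def orthofix(im,z,c,half=35,res=0.1):
    n=int(2*half/res);g=(np.arange(n)-n/2)*res
    X,Y=np.meshgrid(c[0]+g,c[1]+g);P=np.stack([X,Y,np.full_like(X,z),np.ones_like(X)],-1)
    C=P@np.linalg.inv(np.array(im['world_from_camera'])).T
    u=im['cx']+im['fx']*C[...,0]/-C[...,2];v=im['cy']+im['fy']*-C[...,1]/-C[...,2]
    return cv2.remap(im['color'],u.astype(np.float32),v.astype(np.float32),cv2.INTER_CUBIC)
def circ(o,c,rads,half=35,res=0.1):
    # draw circles at (0,0)
    o=o.copy();n=o.shape[0]
    for r in rads: cv2.circle(o,(n//2,n//2),int(r/res),(255,0,0),1)
    return o
E
python3 - <<'E'
from h import *
import pickle
s,w=pickle.load(open('w1.pkl','rb'))
c=(516.7,-201.2)
P=wpts(s,w);W=R0(s).apply(P.reshape(-1,3)).reshape(P.shape)+s['ee_pos']
q=W[170:235,240:320].reshape(-1,3);m=(q[:,2]>108)&(q[:,2]<126);q=q[m];print('depth top',len(q),q.mean(0),q.min(0),q.max(0))
a=circ(ortho(s,w,118,c),c,[11,16.5]);b=circ(ortho(s,w,116,c),c,[22])
T=pickle.load(open('top0.pkl','rb'));S=pickle.load(open('side0.pkl','rb'))
d=circ(orthofix(T,118,c),c,[11,16.5,22]);e=circ(orthofix(S,118,c),c,[11,16.5,22])
f=lambda x:cv2.resize(x,(300,300),interpolation=cv2.INTER_AREA)
save('o1',np.vstack([np.hstack([f(a),f(b)]),np.hstack([f(d),f(e)])]))
E
```

```text
depth top 1551 [ 519.00354427 -203.24697598  115.56749686] [ 496.83444434 -224.62460088  108.014793  ] [ 540.5020122  -181.80753667  119.75320847]
```

View pics/o1.png

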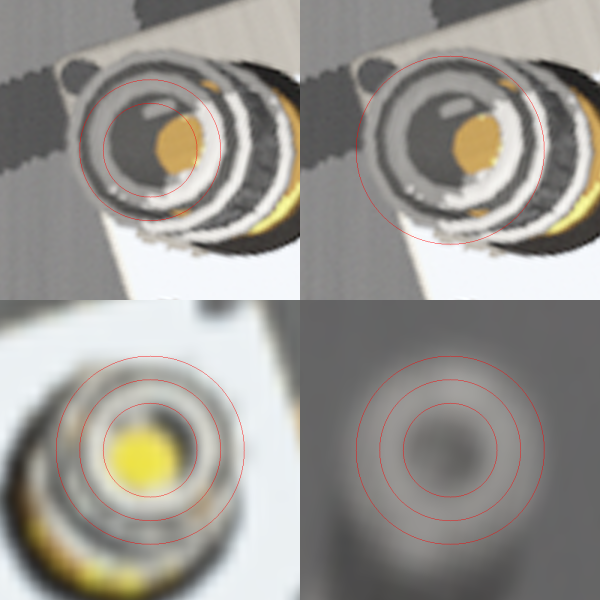

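```bash
python3 - <<'E'
from h import *
import pickle
c=(517.5,-202)
s,w=wrist();pickle.dump((s,w),open('w2.pkl','wb'));print(s['ee_pos'],s['t'],np.abs(s['dq']).max(),s['ft_force'])
P=wpts(s,w);W=R0(s).apply(P.reshape(-1,3)).reshape(P.shape)+s['ee_pos']
q=W[160:245,230:330].reshape(-1,3);m=(q[:,2]>111)&(q[:,2]<126);q=q[m];print('depth top',len(q),q.mean(0),np.percentile(q,[1,99],axis=0).mean(0))
o=ortho(s,w,118,c);g=cv2.cvtColor(o,cv2.COLOR_RGB2GRAY)
save('o2',cv2.resize(circ(o,c,[11,16.5,22]),(600,600)))
E
```

```text
[ 516.60747111 -201.6912      229.38722361] 2.1 0.02634757866516323 [-0.31859585  1.26250938  0.40523243]
depth top 1407 [ 518.95998103 -203.19031179  116.14995019] [ 518.87032917 -203.31807451  115.11470355]
```

View pics/o2.png

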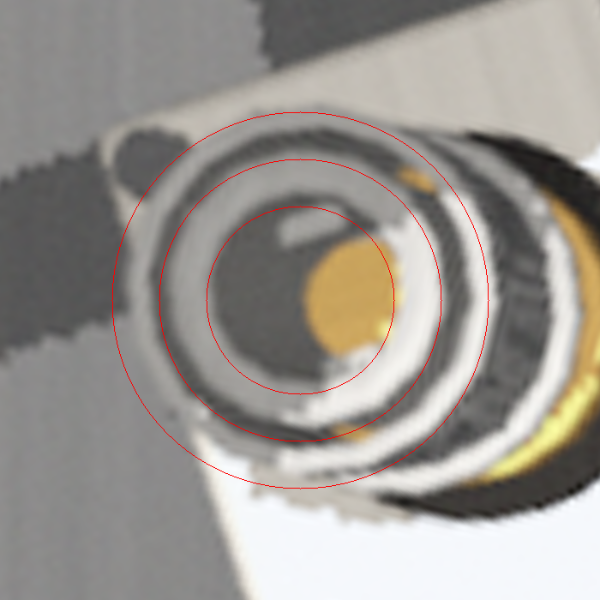

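```bash
python3 - <<'E'
from h import *
plan(517.1,-201.7,86,-76.2)
E
```

```text
xyz [0.0006, 0.0011, 0.1437] ang [-0.001, 0.0012, 0.0015] deg 0.1 pos [ 516.43 -200.91  229.66] t 2.15
```

Emit:
move_arm(
  commands=[
    {"xyz": [0.0005, 0.001, 0.04], "angular": [0, 0, 0], "fingers": 0.0854},
    {"xyz": [0.0005, 0.001, 0.08], "angular": [-0.001, 0.001, 0.001], "fingers": 0.0854},
    {"xyz": [0.0005, 0.001, 0.11], "angular": [-0.001, 0.001, 0.001], "fingers": 0.0854},
    {"xyz": [0.0005, 0.001, 0.13], "angular": [-0.001, 0.001, 0.001], "fingers": 0.0854},
    {"xyz": [0.0005, 0.001, 0.1435], "angular": [-0.001, 0.001, 0.001], "fingers": 0.0854},
    {"xyz": [0.0005, 0.001, 0.1435], "angular": [-0.001, 0.001, 0.001], "fingers": 0.0854},
    {"xyz": [0.0005, 0.001, 0.1435], "angular": [-0.001, 0.001, 0.001], "fingers": 0.0854},
  ],
)

```text
t: 2.85
ee_pos: [517.0, -200.7, 86.8]
tool_rot: [0.0, 0.993, 0.121, 0.0]
ft_force: [0.0, 0.2, 0.3]
width: 1.002
```

```bash
python3 - <<'E'
from h import *
import pickle
c=(517.5,-202)
s,w=wrist();s2=get_state();s3=get_state()
for a in (s,s2): print(a['ee_pos'],a['t'],np.abs(a['dq']).max(),a['ft_force'])
save('w3',w['color'])
E
```

```text
[ 516.98360464 -200.74096801   86.77428369] 2.85 0.023323587530653233 [0.00416433 0.19765333 0.27146972]
[ 517.42977192 -201.12540089   87.25663307] 2.9 0.008468795390039538 [-0.1840257   0.08019153  0.28357837]
```

View pics/w3.png

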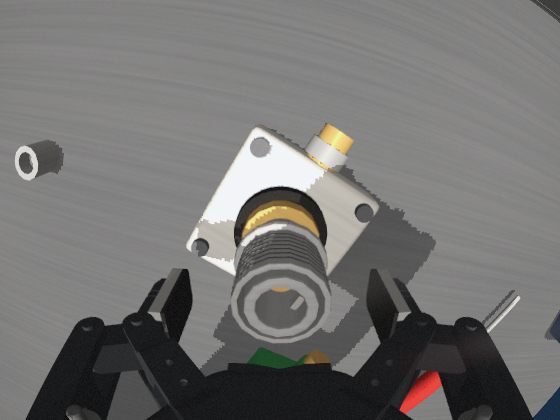

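The wrist view shows the coupler mouth at (281,300), midway between the pads at about (190,310) and (370,310). Closing on the sleeve.

Emit:
move_arm(
  commands=[
    {"xyz": [0, 0, 0], "angular": [0, 0, 0], "fingers": 0.06},
    {"xyz": [0, 0, 0], "angular": [0, 0, 0], "fingers": 0.05},
    {"xyz": [0, 0, 0], "angular": [0, 0, 0], "fingers": 0.044},
    {"xyz": [0, 0, 0], "angular": [0, 0, 0], "fingers": 0.03},
    {"xyz": [0, 0, 0], "angular": [0, 0, 0], "fingers": 0.03},
    {"xyz": [0, 0, 0], "angular": [0, 0, 0], "fingers": 0.03},
    {"xyz": [0, 0, 0], "angular": [0, 0, 0], "fingers": 0.03},
    {"xyz": [0, 0, 0], "angular": [0, 0, 0], "fingers": 0.03},
  ],
)

```text
t: 3.7
ee_pos: [517.8, -201.3, 87.5]
tool_rot: [0.001, 0.993, 0.121, 0.001]
ft_force: [0.9, -0.0, 4.4]
width: 0.499
```

```bash
python3 - <<'E'
from h import *
for i in range(4):
    s,w=wrist();print(s['ee_pos'],s['t'],s['ft_force'],s['wrist_torque'],s['width'])
save('w4',w['color'])
E
```

```text
[ 517.76246488 -201.3388032    87.48406995] 3.7 [ 0.9218652  -0.02198717  4.41843796] [-0.09725422 -0.02346863 -0.05808648] 0.4993527615703557
[ 517.73654066 -201.32986284   87.44135338] 3.75 [-0.49806615 -0.8906777   4.44799564] [-0.12224064 -0.07399624 -0.08105053] 0.5018055808965548
[ 517.73852064 -201.3404257    87.40326757] 3.8 [ 0.45782099 -1.72150247  4.12643649] [-0.17332978 -0.04802548 -0.10931579] 0.49840584607861016
[ 517.74547955 -201.33829273   87.39297221] 3.85 [-0.06060992 -0.76436294  3.08578073] [-0.17224722 -0.07565748 -0.09186901] 0.5013842026809053
```

View pics/w4.png

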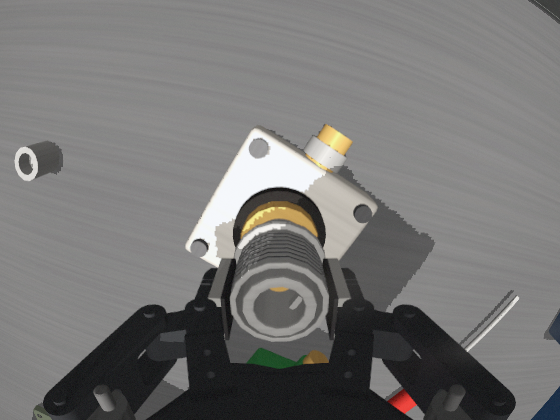

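Gripped at the 44 mm width with lateral force near zero. Now I pull the sleeve.

Emit:
move_arm(
  commands=[
    {"xyz": [0, 0, 0.001], "angular": [0, 0, 0], "fingers": 0.03},
    {"xyz": [0, 0, 0.002], "angular": [0, 0, 0], "fingers": 0.03},
    {"xyz": [0, 0, 0.003], "angular": [0, 0, 0], "fingers": 0.03},
    {"xyz": [0, 0, 0.004], "angular": [0, 0, 0], "fingers": 0.03},
    {"xyz": [0, 0, 0.004], "angular": [0, 0, 0], "fingers": 0.03},
  ],
)

```text
t: 4.4
ee_pos: [517.7, -201.3, 83.3]
tool_rot: [0.001, 0.993, 0.121, 0.001]
ft_force: [-0.4, 0.6, 5.6]
width: 0.5
```

Emit:
move_arm(
  commands=[
    {"xyz": [0, 0, 0.001], "angular": [0, 0, 0], "fingers": 0.03},
    {"xyz": [0, 0, 0.001], "angular": [0, 0, 0], "fingers": 0.03},
  ],
)

```text
t: 4.6
ee_pos: [517.8, -201.3, 82.4]
tool_rot: [0.001, 0.993, 0.121, 0.001]
ft_force: [-0.4, -0.2, 5.4]
width: 0.499
```

Emit:
move_arm(
  commands=[
    {"xyz": [0, 0, 0.001], "angular": [0, 0, 0], "fingers": 0.03},
    {"xyz": [0, 0, 0.001], "angular": [0, 0, 0], "fingers": 0.03},
  ],
)

```text
t: 4.8
ee_pos: [517.8, -201.3, 81.6]
tool_rot: [0.001, 0.993, 0.121, 0.001]
ft_force: [-1.4, 0.5, 6.4]
width: 0.499
```

Emit:
move_arm(
  commands=[
    {"xyz": [0, 0, 0.001], "angular": [0, 0, 0], "fingers": 0.03},
    {"xyz": [0, 0, 0.001], "angular": [0, 0, 0], "fingers": 0.03},
  ],
)

```text
t: 5.0
ee_pos: [517.8, -201.3, 81.0]
tool_rot: [0.001, 0.993, 0.121, 0.001]
ft_force: [-0.7, -0.8, 7.5]
width: 0.5
```

Emit:
move_arm(
  commands=[
    {"xyz": [0, 0, 0.001], "angular": [0, 0, 0], "fingers": 0.03},
    {"xyz": [0, 0, 0.001], "angular": [0, 0, 0], "fingers": 0.03},
  ],
)

```text
t: 5.2
ee_pos: [517.8, -201.4, 80.4]
tool_rot: [0.001, 0.993, 0.121, 0.001]
ft_force: [-0.5, -0.5, 8.1]
width: 0.501
```

Emit:
move_arm(
  commands=[
    {"xyz": [0, 0, 0.001], "angular": [0, 0, 0], "fingers": 0.03},
    {"xyz": [0, 0, 0.001], "angular": [0, 0, 0], "fingers": 0.03},
  ],
)

```text
t: 5.4
ee_pos: [517.8, -201.3, 79.8]
tool_rot: [0.001, 0.993, 0.121, 0.001]
ft_force: [-1.3, -1.1, 7.4]
width: 0.503
```

Emit:
move_arm(
  commands=[
    {"xyz": [0, 0, 0.001], "angular": [0, 0, 0], "fingers": 0.03},
    {"xyz": [0, 0, 0.001], "angular": [0, 0, 0], "fingers": 0.03},
  ],
)

```text
t: 5.6
ee_pos: [517.8, -201.3, 79.3]
tool_rot: [0.001, 0.993, 0.121, 0.001]
ft_force: [-1.7, 0.2, 8.3]
width: 0.502
```

```bash
python3 - <<'E'
from h import *
for i in range(5):
    w=get_image('wrist');s=get_state();print(s['ee_pos'][2],s['t'],s['ft_force'][2])
E
```

```text
79.3435749567154 5.65 8.104942667891267
79.34309581907699 5.7 8.4026861592443
79.34466134565996 5.75 8.390169974104861
79.36442754341002 5.8 9.501475511875876
79.36821256902347 5.85 9.069788322529268
```

Emit:
move_arm(
  commands=[
    {"xyz": [0, 0, 0.0014], "angular": [0, 0, 0], "fingers": 0.03},
    {"xyz": [0, 0, 0.0014], "angular": [0, 0, 0], "fingers": 0.03},
  ],
)

```text
t: 6.05
ee_pos: [517.8, -201.3, 78.6]
tool_rot: [0.001, 0.993, 0.121, 0.001]
ft_force: [0.0, 0.3, 8.9]
width: 0.503
```

Emit:
move_arm(
  commands=[
    {"xyz": [0, 0, 0.0014], "angular": [0, 0, 0], "fingers": 0.03},
    {"xyz": [0, 0, 0.0014], "angular": [0, 0, 0], "fingers": 0.03},
  ],
)

```text
t: 6.25
ee_pos: [517.8, -201.3, 77.8]
tool_rot: [0.001, 0.993, 0.121, 0.002]
ft_force: [-0.9, 1.0, 8.0]
width: 0.498
```

Emit:
move_arm(
  commands=[
    {"xyz": [0, 0, 0.0012], "angular": [0, 0, 0], "fingers": 0.03},
    {"xyz": [0, 0, 0.0012], "angular": [0, 0, 0], "fingers": 0.03},
    {"xyz": [0, 0, 0.0012], "angular": [0, 0, 0], "fingers": 0.03},
  ],
)

```text
t: 6.55
ee_pos: [517.8, -201.3, 77.5]
tool_rot: [0.001, 0.993, 0.121, 0.002]
ft_force: [-2.2, 0.1, 10.7]
width: 0.5
```

```bash
cat >> h.py <<'E'
def fz(n=5):
    z=[];f=[]
    for i in range(n): get_image('side');s=get_state();z.append(s['ee_pos']);f.append(s['ft_force'])
    print('pos',np.mean(z,0).round(2),'f',np.mean(f,0).round(2),'sd',np.std(f,0).round(2),'t',s['t'],'w',round(s['width'],3))
E
python3 - <<'E'
from h import *
fz()
E
```

```text
pos [ 517.81 -201.34   77.53] f [-1.64  0.26 10.48] sd [0.45 0.28 0.33] t 6.8 w 0.5
```

Emit:
move_arm(
  commands=[
    {"xyz": [0, 0, 0.001], "angular": [0, 0, 0], "fingers": 0.03},
    {"xyz": [0, 0, 0.001], "angular": [0, 0, 0], "fingers": 0.03},
    {"xyz": [0, 0, 0.001], "angular": [0, 0, 0], "fingers": 0.03},
  ],
)

```text
t: 7.1
ee_pos: [517.8, -201.3, 77.5]
tool_rot: [0.001, 0.993, 0.121, 0.002]
ft_force: [-1.2, 0.1, 11.3]
width: 0.496
```

```bash
python3 - <<'E'
from h import *
fz()
s,w=wrist();save('w5',w['color'][180:400,160:400],3)
E
```

```text
pos [ 517.82 -201.33   77.47] f [-2.2   0.45 11.02] sd [0.4  0.11 0.6 ] t 7.35 w 0.499
```

View pics/w5.png

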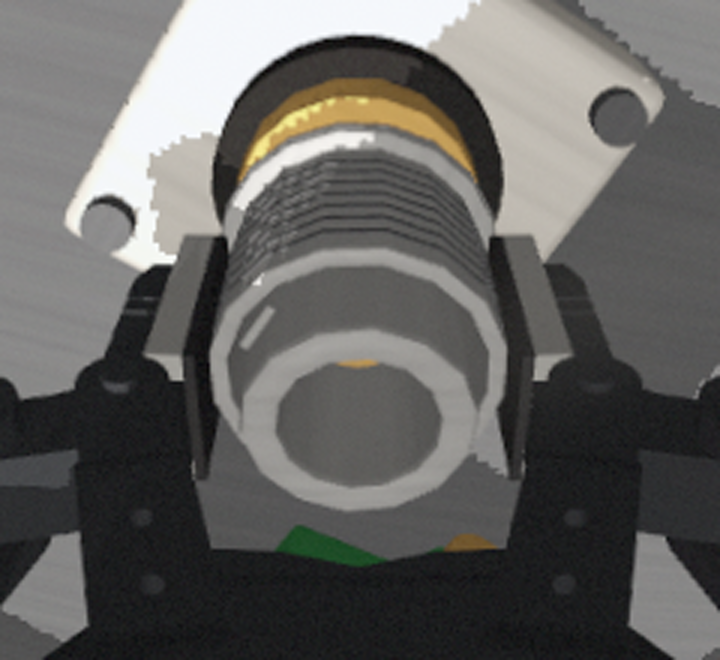

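Emit:
move_arm(
  commands=[
    {"xyz": [0, 0, 0.001], "angular": [0, 0, 0], "fingers": 0.03},
    {"xyz": [0, 0, 0.0015], "angular": [0, 0, 0], "fingers": 0.03},
    {"xyz": [0, 0, 0.0018], "angular": [0, 0, 0], "fingers": 0.03},
    {"xyz": [0, 0, 0.0018], "angular": [0, 0, 0], "fingers": 0.03},
  ],
)

```text
t: 7.8
ee_pos: [517.8, -201.3, 77.0]
tool_rot: [0.001, 0.993, 0.121, 0.002]
ft_force: [-2.4, 0.2, 14.1]
width: 0.5
```

```bash
python3 - <<'E'
from h import *
fz()
E
```

```text
pos [ 517.82 -201.34   76.6 ] f [-1.37  0.49  9.21] sd [1.03 0.54 1.08] t 8.05 w 0.5
```

```bash
python3 - <<'E'
from h import *
fz()
s,w=wrist();save('w6',w['color'][180:400,160:400],3)
E
```

```text
pos [ 517.82 -201.34   76.34] f [-1.33  0.25  9.41] sd [0.48 0.16 0.88] t 8.3 w 0.503
```

View pics/w6.png

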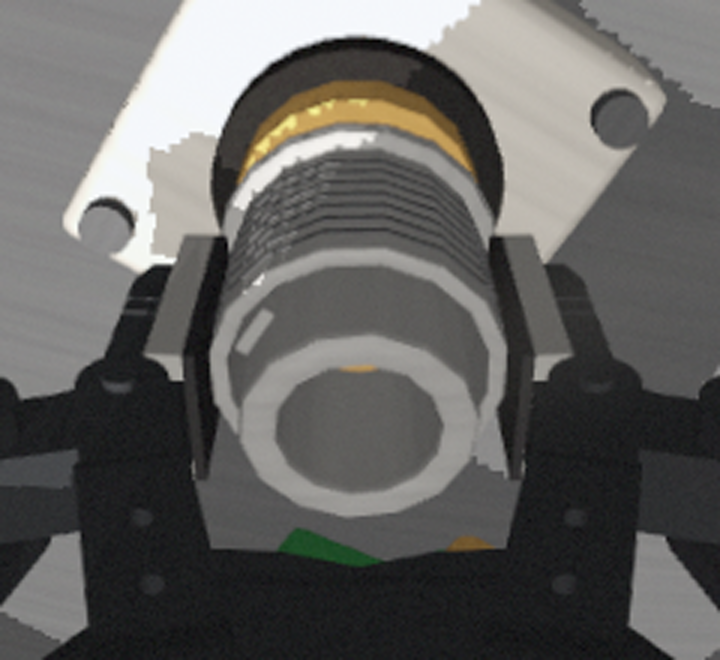

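Emit:
move_arm(
  commands=[
    {"xyz": [0, 0, 0], "angular": [0, 0, 0], "fingers": 0.03},
    {"xyz": [0, 0, -0.0003], "angular": [0, 0, 0], "fingers": 0.03},
    {"xyz": [0, 0, -0.0003], "angular": [0, 0, 0], "fingers": 0.03},
  ],
)

```text
t: 8.65
ee_pos: [517.8, -201.3, 77.3]
tool_rot: [0.001, 0.993, 0.121, 0.002]
ft_force: [-0.9, -0.3, 9.0]
width: 0.499
```

```bash
python3 - <<'E'
from h import *
fz()
E
```

```text
pos [ 517.82 -201.34   77.29] f [-0.99  0.39  9.36] sd [0.34 0.46 0.28] t 8.9 w 0.498
```

Emit:
move_arm(
  commands=[
    {"xyz": [0, 0, 0], "angular": [0, 0, 0], "fingers": 0.03},
    {"xyz": [0, 0, -0.0005], "angular": [0, 0, 0], "fingers": 0.03},
    {"xyz": [0, 0, -0.0005], "angular": [0, 0, 0], "fingers": 0.03},
  ],
)

```text
t: 9.2
ee_pos: [517.8, -201.3, 78.4]
tool_rot: [0.001, 0.993, 0.121, 0.002]
ft_force: [-1.7, -0.2, 8.8]
width: 0.5
```

```bash
python3 - <<'E'
from h import *
fz()
E
```

```text
pos [ 517.81 -201.33   78.41] f [-1.25 -0.09  8.86] sd [0.36 0.24 0.45] t 9.45 w 0.499
```

Emit:
move_arm(
  commands=[
    {"xyz": [0, 0, 0.001], "angular": [0, 0, 0], "fingers": 0.03},
    {"xyz": [0, 0, 0.002], "angular": [0, 0, 0], "fingers": 0.03},
    {"xyz": [0, 0, 0.0028], "angular": [0, 0, 0], "fingers": 0.03},
    {"xyz": [0, 0, 0.0028], "angular": [0, 0, 0], "fingers": 0.03},
    {"xyz": [0, 0, 0.0028], "angular": [0, 0, 0], "fingers": 0.03},
  ],
)

```text
t: 9.95
ee_pos: [517.8, -201.3, 76.6]
tool_rot: [0.001, 0.993, 0.121, 0.002]
ft_force: [-2.4, 0.2, 10.9]
width: 0.498
```

Emit:
move_arm(
  commands=[
    {"xyz": [0, 0, 0.0015], "angular": [0, 0, 0], "fingers": 0.03},
    {"xyz": [0, 0, 0.0015], "angular": [0, 0, 0], "fingers": 0.03},
    {"xyz": [0, 0, 0.0015], "angular": [0, 0, 0], "fingers": 0.03},
  ],
)

```text
t: 10.25
ee_pos: [517.8, -201.3, 76.3]
tool_rot: [0.001, 0.993, 0.121, 0.003]
ft_force: [-1.9, 0.5, 13.0]
width: 0.501
```

```bash
python3 - <<'E'
from h import *
fz(3)
E
```

```text
pos [ 517.83 -201.33   76.3 ] f [-2.78  0.55 13.22] sd [0.43 0.32 0.24] t 10.4 w 0.501
```

```bash
python3 - <<'E'
from h import *
plan(517.8,-201.3,76.3,-76.2);s=get_state();print(s['wrist_torque'],s['tool_rot'])
E
```

```text
xyz [-0.0, -0.0001, 0.0] ang [0.0035, -0.0049, 0.002] deg 0.4 pos [ 517.84 -201.34   76.31] t 10.4
[ 0.13432953  0.45699668 -0.03814907] [0.00144716 0.99263439 0.12111115 0.00264007]
```

Emit:
move_arm(
  commands=[
    {"xyz": [0, 0, 0.001], "angular": [0.003, -0.004, 0], "fingers": 0.03},
    {"xyz": [0, 0, 0.0019], "angular": [0.003, -0.005, 0], "fingers": 0.03},
    {"xyz": [0, 0, 0.0019], "angular": [0.003, -0.005, 0], "fingers": 0.03},
  ],
)

```text
t: 10.7
ee_pos: [517.8, -201.4, 75.0]
tool_rot: [0.0, 0.993, 0.121, 0.0]
ft_force: [-1.0, 0.3, 7.6]
width: 0.501
```

```bash
python3 - <<'E'
from h import *
fz(4);print(get_state()['tool_rot'],get_state()['wrist_torque'])
E
```

```text
pos [ 517.77 -201.35   74.85] f [-1.25 -0.04  7.72] sd [0.21 0.36 0.69] t 10.9 w 0.499
[ 3.01985945e-04  9.92636649e-01  1.21129648e-01 -1.10903822e-05] [-0.08400158  0.17706685 -0.00252848]
```

Emit:
move_arm(
  commands=[
    {"xyz": [0, 0, 0], "angular": [0, 0, 0], "fingers": 0.03},
    {"xyz": [0, 0, -0.0005], "angular": [0, 0, 0], "fingers": 0.03},
    {"xyz": [0, 0, -0.0005], "angular": [0, 0, 0], "fingers": 0.03},
  ],
)

```text
t: 11.2
ee_pos: [517.8, -201.4, 75.9]
tool_rot: [0.0, 0.993, 0.121, 0.0]
ft_force: [-2.7, 0.4, 8.9]
width: 0.501
```

```bash
python3 - <<'E'
from h import *
fz(3)
E
```

```text
pos [ 517.77 -201.36   75.86] f [-1.39  0.02  8.51] sd [0.63 0.3  0.75] t 11.35 w 0.498
```

Emit:
move_arm(
  commands=[
    {"xyz": [0, 0, 0], "angular": [0, 0, 0], "fingers": 0.03},
    {"xyz": [0, 0, -0.0005], "angular": [0, 0, 0], "fingers": 0.03},
    {"xyz": [0, 0, -0.0005], "angular": [0, 0, 0], "fingers": 0.03},
  ],
)

```text
t: 11.65
ee_pos: [517.8, -201.4, 77.0]
tool_rot: [0.0, 0.993, 0.121, 0.0]
ft_force: [-1.2, 0.4, 10.0]
width: 0.504
```

```bash
python3 - <<'E'
from h import *
fz(3)
E
```

```text
pos [ 517.78 -201.35   77.07] f [-1.39  0.46  9.76] sd [0.33 0.48 0.1 ] t 11.8 w 0.502
```

```bash
python3 - <<'E'
from h import *
s,w=wrist();a=w['color'][180:400,160:400]
i=get_image('side');b=i['color'][120:200,255:350]
save('w7',np.hstack([cv2.resize(a,(400,367)),cv2.resize(b,(400,367),interpolation=cv2.INTER_CUBIC)]))
E
```

```text
(no output)
```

View pics/w7.png

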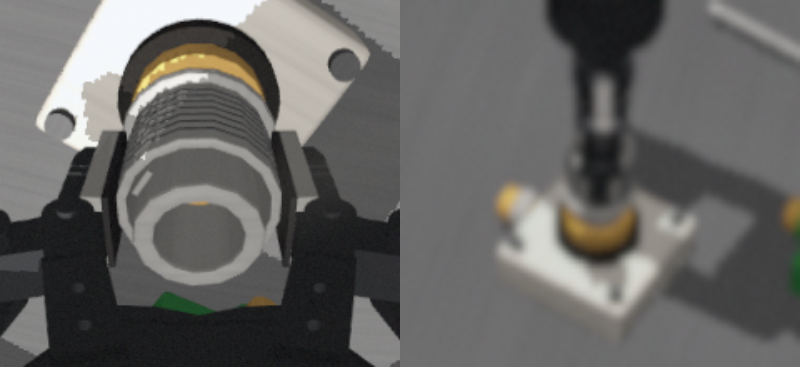

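Emit:
move_arm(
  commands=[
    {"xyz": [0, 0, 0.001], "angular": [0, 0, 0], "fingers": 0.03},
    {"xyz": [0, 0, 0.002], "angular": [0, 0, 0], "fingers": 0.03},
    {"xyz": [0, 0, 0.003], "angular": [0, 0, 0], "fingers": 0.03},
    {"xyz": [0, 0, 0.0031], "angular": [0, 0, 0], "fingers": 0.03},
    {"xyz": [0, 0, 0.0031], "angular": [0, 0, 0], "fingers": 0.03},
  ],
)

```text
t: 12.4
ee_pos: [517.8, -201.3, 74.4]
tool_rot: [0.001, 0.993, 0.121, 0.0]
ft_force: [-1.2, -0.4, 7.5]
width: 0.499
```

```bash
python3 - <<'E'
from h import *
fz(3);plan(517.8,-201.3,74,-76.2)
E
```

```text
pos [ 517.78 -201.35   74.44] f [-1.23  0.33  8.44] sd [0.53 0.61 0.45] t 12.55 w 0.497
xyz [0.0, -0.0, 0.0005] ang [0.0012, -0.0006, 0.0021] deg 0.1 pos [ 517.81 -201.34   74.46] t 12.55
```

Emit:
move_arm(
  commands=[
    {"xyz": [0, 0, 0.001], "angular": [0.001, 0, 0], "fingers": 0.03},
    {"xyz": [0, 0, 0.0016], "angular": [0.001, -0.001, 0], "fingers": 0.03},
    {"xyz": [0, 0, 0.0016], "angular": [0.001, -0.001, 0], "fingers": 0.03},
  ],
)

```text
t: 12.85
ee_pos: [517.8, -201.4, 73.3]
tool_rot: [0.0, 0.993, 0.121, -0.0]
ft_force: [-0.5, -0.1, 8.9]
width: 0.501
```

```bash
python3 - <<'E'
from h import *
fz(3)
E
```

```text
pos [ 517.77 -201.36   73.32] f [-0.64  0.57  8.42] sd [0.48 0.64 0.09] t 13.0 w 0.498
```

Emit:
move_arm(
  commands=[
    {"xyz": [0, 0, 0.001], "angular": [0, 0, 0], "fingers": 0.03},
    {"xyz": [0, 0, 0.0018], "angular": [0.0005, -0.0005, 0], "fingers": 0.03},
    {"xyz": [0, 0, 0.0018], "angular": [0.0005, -0.0005, 0], "fingers": 0.03},
    {"xyz": [0, 0, 0.0018], "angular": [0.0005, -0.0005, 0], "fingers": 0.03},
  ],
)

```text
t: 13.4
ee_pos: [517.8, -201.4, 72.1]
tool_rot: [0.0, 0.993, 0.121, -0.0]
ft_force: [-0.7, 0.4, 7.7]
width: 0.5
```

```bash
python3 - <<'E'
from h import *
fz(2);plan(517.8,-201.3,74,-76.2)
E
```

```text
pos [ 517.78 -201.35   72.1 ] f [-0.92  0.5   8.7 ] sd [0.79 0.18 0.54] t 13.5 w 0.501
xyz [0.0, -0.0, -0.0019] ang [0.0, 0.0006, 0.0022] deg 0.1 pos [ 517.78 -201.35   72.09] t 13.5
```

```bash
python3 - <<'E'
from h import *
s,w=wrist();save('w8',w['color'][180:400,160:400],3)
E
```

```text
(no output)
```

View pics/w8.png

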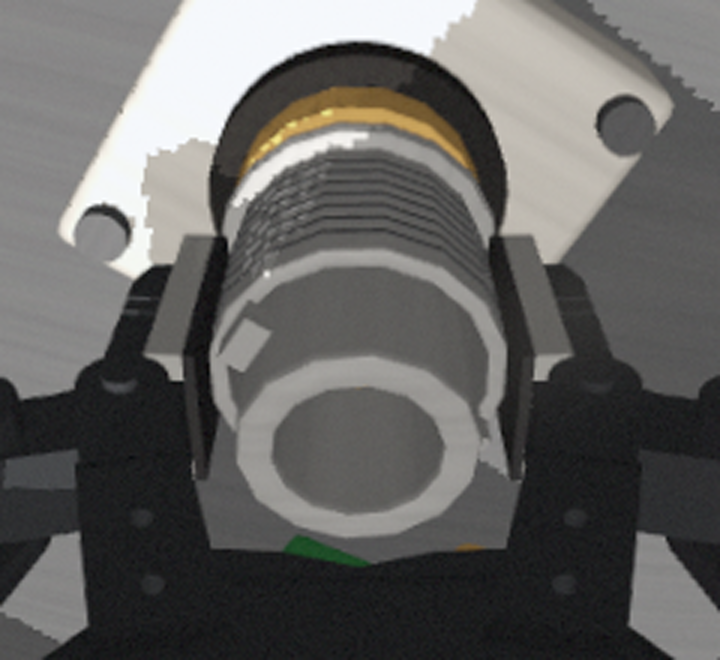

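Emit:
move_arm(
  commands=[
    {"xyz": [0, 0, 0.001], "angular": [0, 0, 0], "fingers": 0.03},
    {"xyz": [0, 0, 0.0018], "angular": [0.0005, 0, 0], "fingers": 0.03},
    {"xyz": [0, 0, 0.0018], "angular": [0.0005, 0, 0], "fingers": 0.03},
    {"xyz": [0, 0, 0.0018], "angular": [0.0005, 0, 0], "fingers": 0.03},
  ],
)

```text
t: 13.95
ee_pos: [517.8, -201.4, 70.6]
tool_rot: [-0.0, 0.993, 0.121, -0.0]
ft_force: [-1.1, 0.4, 6.4]
width: 0.504
```

```bash
python3 - <<'E'
from h import *
fz(3);plan(517.8,-201.3,74,-76.2)
E
```

```text
pos [ 517.77 -201.35   70.55] f [-0.87  0.16  7.02] sd [0.56 0.07 0.2 ] t 14.1 w 0.499
xyz [0.0, -0.0001, -0.0034] ang [-0.0003, 0.0004, 0.0022] deg 0.1 pos [ 517.79 -201.37   70.57] t 14.1
```

Emit:
move_arm(
  commands=[
    {"xyz": [0, 0, -0.0002], "angular": [0, 0, 0], "fingers": 0.03},
    {"xyz": [0, 0, -0.0006], "angular": [0, 0, 0], "fingers": 0.03},
    {"xyz": [0, 0, -0.0006], "angular": [0, 0, 0], "fingers": 0.03},
  ],
)

```text
t: 14.4
ee_pos: [517.8, -201.4, 71.5]
tool_rot: [-0.0, 0.993, 0.121, -0.0]
ft_force: [-1.5, 0.5, 8.6]
width: 0.5
```

```bash
python3 - <<'E'
from h import *
fz(3)
E
```

```text
pos [ 517.77 -201.36   71.64] f [-1.93  0.68  9.08] sd [0.54 0.48 1.04] t 14.55 w 0.501
```

Emit:
move_arm(
  commands=[
    {"xyz": [0, 0, 0.001], "angular": [0, 0, 0], "fingers": 0.03},
    {"xyz": [0, 0, 0.002], "angular": [0, 0, 0], "fingers": 0.03},
    {"xyz": [0, 0, 0.0025], "angular": [0, 0, 0], "fingers": 0.03},
    {"xyz": [0, 0, 0.0025], "angular": [0, 0, 0], "fingers": 0.03},
  ],
)

```text
t: 14.95
ee_pos: [517.8, -201.3, 69.7]
tool_rot: [0.0, 0.993, 0.121, -0.0]
ft_force: [-1.4, 0.2, 8.9]
width: 0.499
```

```bash
python3 - <<'E'
from h import *
fz(3)
E
```

```text
pos [ 517.75 -201.36   69.78] f [-1.28  0.36  8.81] sd [0.43 0.48 0.35] t 15.1 w 0.501
```

Emit:
move_arm(
  commands=[
    {"xyz": [0, 0, 0.001], "angular": [0, 0, 0], "fingers": 0.03},
    {"xyz": [0, 0, 0.0015], "angular": [0.0003, 0, 0], "fingers": 0.03},
    {"xyz": [0, 0, 0.0015], "angular": [0.0003, 0, 0], "fingers": 0.03},
    {"xyz": [0, 0, 0.0015], "angular": [0.0003, 0, 0], "fingers": 0.03},
  ],
)

```text
t: 15.5
ee_pos: [517.8, -201.4, 69.1]
tool_rot: [-0.0, 0.993, 0.121, 0.0]
ft_force: [-2.3, -0.9, 9.5]
width: 0.501
```

```bash
python3 - <<'E'
from h import *
fz(3);plan(517.8,-201.3,70,-76.2)
E
```

```text
pos [ 517.76 -201.35   69.08] f [-1.97  0.53 10.51] sd [0.24 0.42 0.4 ] t 15.65 w 0.502
xyz [0.0001, -0.0, -0.0009] ang [-0.0, -0.0002, 0.0023] deg 0.1 pos [ 517.76 -201.36   69.08] t 15.65
```

Emit:
move_arm(
  commands=[
    {"xyz": [0, 0, 0.001], "angular": [0, 0, 0], "fingers": 0.03},
    {"xyz": [0, 0, 0.0017], "angular": [0.0003, 0, 0], "fingers": 0.03},
    {"xyz": [0, 0, 0.0017], "angular": [0.0003, 0, 0], "fingers": 0.03},
    {"xyz": [0, 0, 0.0017], "angular": [0.0003, 0, 0], "fingers": 0.03},
  ],
)

```text
t: 16.05
ee_pos: [517.8, -201.3, 68.4]
tool_rot: [-0.0, 0.993, 0.121, 0.0]
ft_force: [-2.3, 1.0, 12.0]
width: 0.501
```

```bash
python3 - <<'E'
from h import *
fz(3);plan(517.8,-201.3,70,-76.2)
E
```

```text
pos [ 517.78 -201.35   68.38] f [-2.34  0.09 12.03] sd [0.3  0.44 0.52] t 16.2 w 0.5
xyz [0.0001, -0.0, -0.0016] ang [-0.0, -0.0005, 0.0024] deg 0.1 pos [ 517.76 -201.35   68.37] t 16.2
```

Emit:
move_arm(
  commands=[
    {"xyz": [0, 0, 0.001], "angular": [0, 0, 0], "fingers": 0.03},
    {"xyz": [0, 0, 0.0018], "angular": [0.0003, 0, 0], "fingers": 0.03},
    {"xyz": [0, 0, 0.0018], "angular": [0.0003, 0, 0], "fingers": 0.03},
    {"xyz": [0, 0, 0.0018], "angular": [0.0003, 0, 0], "fingers": 0.03},
  ],
)

```text
t: 16.6
ee_pos: [517.8, -201.3, 67.9]
tool_rot: [-0.0, 0.993, 0.121, 0.001]
ft_force: [-2.6, 1.4, 13.9]
width: 0.496
```

```bash
python3 - <<'E'
from h import *
fz(3);plan(517.8,-201.3,70,-76.2)
E
```

```text
pos [ 517.78 -201.35   67.96] f [-2.96  0.68 13.74] sd [0.14 0.81 0.41] t 16.75 w 0.502
xyz [0.0, -0.0, -0.002] ang [0.0001, -0.0011, 0.0024] deg 0.1 pos [ 517.8  -201.35   67.97] t 16.75
```

Emit:
move_arm(
  commands=[
    {"xyz": [0, 0, 0.001], "angular": [0, 0, 0], "fingers": 0.03},
    {"xyz": [0, 0, 0.0019], "angular": [0.0, -0.001, 0], "fingers": 0.03},
    {"xyz": [0, 0, 0.0019], "angular": [0.0, -0.001, 0], "fingers": 0.03},
    {"xyz": [0, 0, 0.0019], "angular": [0.0, -0.001, 0], "fingers": 0.03},
  ],
)

```text
t: 17.15
ee_pos: [517.8, -201.4, 67.7]
tool_rot: [0.0, 0.993, 0.121, 0.0]
ft_force: [-3.4, 0.3, 16.3]
width: 0.5
```

```bash
python3 - <<'E'
from h import *
fz(3);plan(517.8,-201.3,70,-76.2)
E
```

```text
pos [ 517.79 -201.36   67.69] f [-3.51  1.78 15.92] sd [0.68 0.85 0.68] t 17.3 w 0.504
xyz [0.0, -0.0001, -0.0023] ang [0.0006, -0.0006, 0.0024] deg 0.1 pos [ 517.79 -201.36   67.68] t 17.3
```

Emit:
move_arm(
  commands=[
    {"xyz": [0, 0, 0], "angular": [0, 0, 0], "fingers": 0.03},
    {"xyz": [0, 0, -0.001], "angular": [0, 0, 0], "fingers": 0.03},
    {"xyz": [0, 0, -0.002], "angular": [0, 0, 0], "fingers": 0.03},
    {"xyz": [0, 0, -0.002], "angular": [0, 0, 0], "fingers": 0.03},
    {"xyz": [0, 0, -0.002], "angular": [0, 0, 0], "fingers": 0.03},
  ],
)

```text
t: 17.8
ee_pos: [517.8, -201.3, 70.0]
tool_rot: [0.0, 0.993, 0.121, 0.0]
ft_force: [-0.9, 0.6, 7.8]
width: 0.503
```

```bash
python3 - <<'E'
from h import *
fz(3)
E
```

```text
pos [ 517.75 -201.34   70.02] f [-1.09 -0.4   7.52] sd [0.09 0.43 0.23] t 17.95 w 0.502
```

Emit:
move_arm(
  commands=[
    {"xyz": [0, 0, -0.0005], "angular": [0, 0, 0], "fingers": 0.03},
    {"xyz": [0, 0, -0.001], "angular": [0, 0, 0], "fingers": 0.03},
    {"xyz": [0, 0, -0.001], "angular": [0, 0, 0], "fingers": 0.03},
    {"xyz": [0, 0, -0.001], "angular": [0, 0, 0], "fingers": 0.03},
  ],
)

```text
t: 18.35
ee_pos: [517.7, -201.3, 70.8]
tool_rot: [0.0, 0.993, 0.121, 0.0]
ft_force: [0.2, -0.5, 2.5]
width: 0.5
```

```bash
python3 - <<'E'
from h import *
fz(3)
E
```

```text
pos [ 517.74 -201.33   70.84] f [1.04 0.2  2.27] sd [0.2  0.57 0.11] t 18.5 w 0.502
```

Force now falls steeply to near zero as I raise the tool, so the catch holds the sleeve. Releasing.

Emit:
move_arm(
  commands=[
    {"xyz": [0, 0, -0.0002], "angular": [0, 0, 0], "fingers": 0.03},
    {"xyz": [0, 0, -0.0002], "angular": [0, 0, 0], "fingers": 0.0854},
    {"xyz": [0, 0, -0.0002], "angular": [0, 0, 0], "fingers": 0.0854},
    {"xyz": [0, 0, -0.0002], "angular": [0, 0, 0], "fingers": 0.0854},
    {"xyz": [0, 0, -0.0002], "angular": [0, 0, 0], "fingers": 0.0854},
    {"xyz": [0, 0, -0.0002], "angular": [0, 0, 0], "fingers": 0.0854},
    {"xyz": [0, 0, -0.0002], "angular": [0, 0, 0], "fingers": 0.0854},
  ],
)

```text
t: 19.2
ee_pos: [517.7, -201.3, 71.0]
tool_rot: [0.0, 0.993, 0.121, 0.0]
ft_force: [0.0, -0.4, -0.4]
width: 0.997
```

```bash
python3 - <<'E'
from h import *
fz(3);plan(517.75,-201.35,229.5,-76.2)
s,w=wrist();save('w9',w['color'])
E
```

```text
pos [ 517.72 -201.32   71.06] f [-0.03 -0.19 -0.19] sd [0.17 0.41 0.64] t 19.35 w 0.999
xyz [0.0001, 0.0001, -0.1584] ang [0.0005, -0.0006, 0.0023] deg 0.1 pos [ 517.73 -201.33   71.06] t 19.35
```

View pics/w9.png

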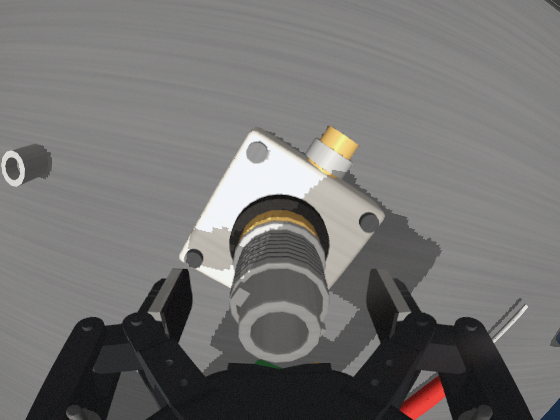

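The wrist view shows the sleeve staying back, with the bare barrel at (280,320) and the fingers clear. Rising for a reference view of the mouth.

Emit:
move_arm(
  commands=[
    {"xyz": [0, 0, -0.03], "angular": [0, 0, 0], "fingers": 0.0854},
    {"xyz": [0, 0, -0.07], "angular": [0, 0, 0], "fingers": 0.0854},
    {"xyz": [0, 0, -0.11], "angular": [0, 0, 0], "fingers": 0.0854},
    {"xyz": [0, 0, -0.14], "angular": [0, 0, 0], "fingers": 0.0854},
    {"xyz": [0, 0, -0.1584], "angular": [0, 0, 0], "fingers": 0.0854},
    {"xyz": [0, 0, -0.1584], "angular": [0, 0, 0], "fingers": 0.0854},
    {"xyz": [0, 0, -0.1584], "angular": [0, 0, 0], "fingers": 0.0854},
    {"xyz": [0, 0, -0.1584], "angular": [0, 0, 0], "fingers": 0.0854},
  ],
)

```text
t: 20.2
ee_pos: [516.7, -200.9, 227.7]
tool_rot: [-0.001, 0.993, 0.121, -0.001]
ft_force: [0.3, 0.4, 0.2]
width: 1.0
```

```bash
python3 - <<'E'
from h import *
import pickle
fz(3)
s,w=wrist();pickle.dump((s,w),open('w10.pkl','wb'));c=(517.75,-202.0);print(s['ee_pos'])
o=ortho(s,w,118,c)
save('o3',cv2.resize(circ(o,c,[11,16.5]),(600,600)))
P=wpts(s,w);W=R0(s).apply(P.reshape(-1,3)).reshape(P.shape)+s['ee_pos']
plan(592.5,228,195.4,-76.2)
E
```

```text
pos [ 516.95 -201.    227.86] f [ 0.19  0.16 -0.2 ] sd [0.31 0.78 0.41] t 20.35 w 1.0
[ 517.09298818 -201.06671587  228.077392  ]
xyz [0.1764, -0.3983, 0.033] ang [-0.0007, 0.0011, 0.0023] deg 0.2 pos [ 517.24 -201.11  228.34] t 20.4
```

View pics/o3.png

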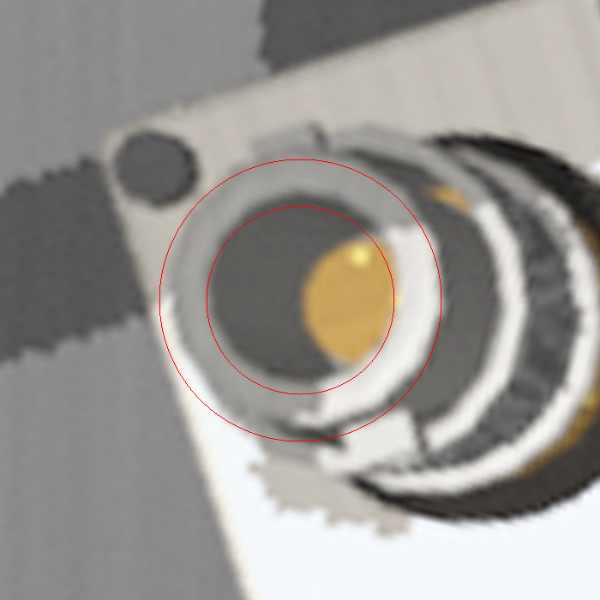

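Emit:
move_arm(
  commands=[
    {"xyz": [0.1764, -0.3983, 0.033], "angular": [0, 0, 0], "fingers": 0.0854},
    {"xyz": [0.1764, -0.3983, 0.033], "angular": [0, 0, 0], "fingers": 0.0854},
    {"xyz": [0.1764, -0.3983, 0.033], "angular": [0, 0, 0], "fingers": 0.0854},
    {"xyz": [0.1764, -0.3983, 0.033], "angular": [0, 0, 0], "fingers": 0.0854},
    {"xyz": [0.1764, -0.3983, 0.033], "angular": [0, 0, 0], "fingers": 0.0854},
    {"xyz": [0.1764, -0.3983, 0.033], "angular": [0, 0, 0], "fingers": 0.0854},
    {"xyz": [0.1764, -0.3983, 0.033], "angular": [0, 0, 0], "fingers": 0.0854},
    {"xyz": [0.1764, -0.3983, 0.033], "angular": [0, 0, 0], "fingers": 0.0854},
    {"xyz": [0.1764, -0.3983, 0.033], "angular": [0, 0, 0], "fingers": 0.0854},
    {"xyz": [0.1764, -0.3983, 0.033], "angular": [0, 0, 0], "fingers": 0.0854},
  ],
)

```text
t: 21.4
ee_pos: [592.4, 232.6, 193.7]
tool_rot: [-0.001, 0.992, 0.124, -0.001]
ft_force: [-0.3, -0.9, 0.3]
width: 0.993
```

Emit:
move_arm(
  commands=[
    {"xyz": [0, 0, 0], "angular": [0, 0, 0], "fingers": 0.0854},
    {"xyz": [0, 0, 0], "angular": [0, 0, 0], "fingers": 0.0854},
  ],
)

```text
t: 21.6
ee_pos: [592.1, 232.0, 193.2]
tool_rot: [-0.001, 0.992, 0.124, -0.002]
ft_force: [0.1, 0.6, 0.6]
width: 1.0
```

```bash
python3 - <<'E'
from h import *
import pickle
fz(3)
s,w=wrist();pickle.dump((s,w),open('w11.pkl','wb'));c=(593,227);print(s['ee_pos'])
o=ortho(s,w,84,c)
save('o4',cv2.resize(circ(o,c,[21]),(600,600)));save('w11',w['color'])
plan(592.5,228,195.4,-76.2)
E
```

```text
pos [592.35 231.34 193.69] f [-0.16 -0.08  0.11] sd [0.4  0.24 0.46] t 21.75 w 1.0
[592.45630698 231.2385611  193.8924406 ]
xyz [-0.0008, 0.0032, -0.0014] ang [-0.002, 0.0021, 0.0057] deg 0.4 pos [592.48 231.31 193.99] t 21.8
```

View pics/o4.png

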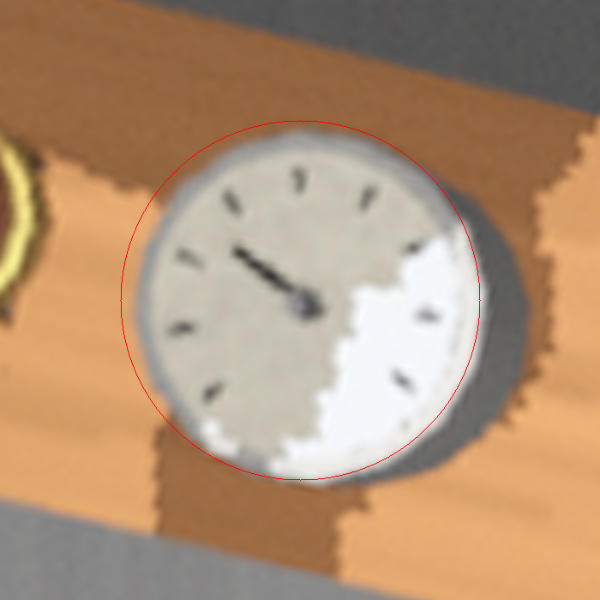

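View pics/w11.png

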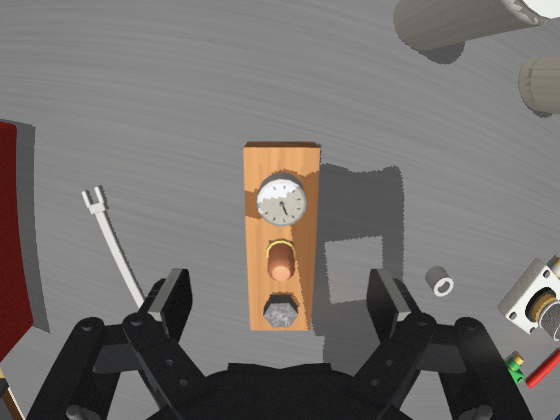

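```bash
python3 - <<'E'
from h import *
plan(593.6,228.6,54,-76.2)
E
```

```text
xyz [0.0007, 0.0032, 0.14] ang [-0.002, 0.0021, 0.0057] deg 0.4 pos [592.48 231.31 193.99] t 21.8
```

Emit:
move_arm(
  commands=[
    {"xyz": [0.0007, 0.0032, 0.03], "angular": [-0.002, 0.002, 0.006], "fingers": 0.0854},
    {"xyz": [0.0007, 0.0032, 0.07], "angular": [-0.002, 0.002, 0.006], "fingers": 0.0854},
    {"xyz": [0.0007, 0.0032, 0.105], "angular": [-0.002, 0.002, 0.006], "fingers": 0.0854},
    {"xyz": [0.0007, 0.0032, 0.13], "angular": [-0.002, 0.002, 0.006], "fingers": 0.0854},
    {"xyz": [0.0007, 0.0032, 0.14], "angular": [-0.002, 0.002, 0.006], "fingers": 0.0854},
    {"xyz": [0.0007, 0.0032, 0.14], "angular": [-0.002, 0.002, 0.006], "fingers": 0.0854},
    {"xyz": [0.0007, 0.0032, 0.14], "angular": [-0.002, 0.002, 0.006], "fingers": 0.0854},
    {"xyz": [0.0007, 0.0032, 0.14], "angular": [-0.002, 0.002, 0.006], "fingers": 0.0854},
  ],
)

```text
t: 22.6
ee_pos: [594.9, 228.9, 55.9]
tool_rot: [-0.0, 0.993, 0.12, 0.002]
ft_force: [-1.1, 0.1, 0.0]
width: 1.003
```

```bash
python3 - <<'E'
from h import *
fz(3);plan(593.6,228.6,54,-76.2)
s,w=wrist();save('w12',w['color'])
E
```

```text
pos [594.52 228.91  55.58] f [0.32 0.02 0.53] sd [0.59 0.28 0.4 ] t 22.75 w 0.998
xyz [-0.0007, 0.0001, 0.0013] ang [-0.0003, -0.0023, -0.0003] deg 0.1 pos [594.29 228.87  55.31] t 22.75
```

View pics/w12.png

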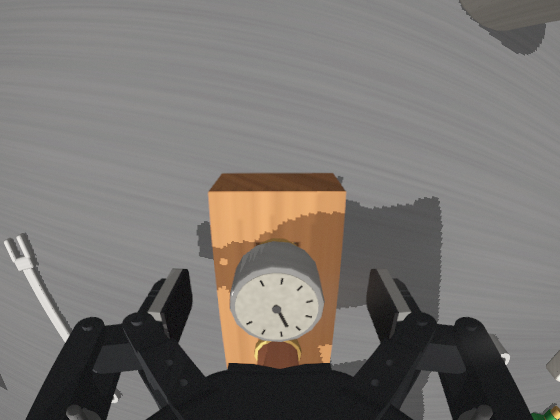

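The gauge at (277,302) is about 3 px left of the jaw midpoint at (280), so I shift 1.3 mm and close.

Emit:
move_arm(
  commands=[
    {"xyz": [-0.0004, -0.0012, 0.001], "angular": [0, -0.002, 0], "fingers": 0.0854},
    {"xyz": [-0.0004, -0.0012, 0.001], "angular": [0, -0.002, 0], "fingers": 0.07},
    {"xyz": [-0.0004, -0.0012, 0.001], "angular": [0, -0.002, 0], "fingers": 0.05},
    {"xyz": [-0.0004, -0.0012, 0.001], "angular": [0, -0.002, 0], "fingers": 0.043},
    {"xyz": [-0.0004, -0.0012, 0.001], "angular": [0, -0.002, 0], "fingers": 0.03},
    {"xyz": [-0.0004, -0.0012, 0.001], "angular": [0, -0.002, 0], "fingers": 0.03},
    {"xyz": [-0.0004, -0.0012, 0.001], "angular": [0, -0.002, 0], "fingers": 0.03},
    {"xyz": [-0.0004, -0.0012, 0.001], "angular": [0, -0.002, 0], "fingers": 0.03},
  ],
)

```text
t: 23.6
ee_pos: [593.6, 229.9, 54.3]
tool_rot: [-0.0, 0.993, 0.12, 0.0]
ft_force: [0.4, 0.2, 3.3]
width: 0.476
```

```bash
python3 - <<'E'
from h import *
fz(4);plan(593.6,228.6,54,-76.2);print(get_state()['wrist_torque'])
s,w=wrist();save('w13',w['color'][180:400,160:400],2.5)
E
```

```text
pos [593.65 229.93  54.31] f [ 0.24 -0.28  3.12] sd [0.33 0.43 0.39] t 23.8 w 0.477
xyz [-0.0003, 0.0013, 0.0003] ang [-0.0003, -0.0003, -0.0003] deg 0.0 pos [593.62 229.92  54.29] t 23.8
[-0.00257537 -0.00966219  0.0196579 ]
```

View pics/w13.png

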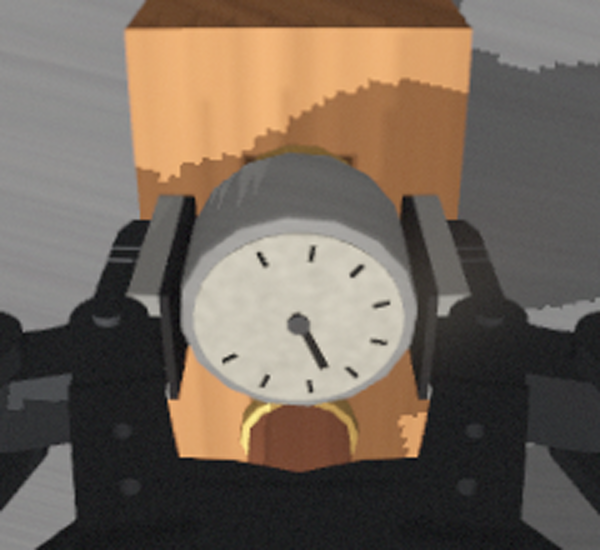

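Emit:
move_arm(
  commands=[
    {"xyz": [0, 0, -0.01], "angular": [0, 0, 0], "fingers": 0.03},
    {"xyz": [0, 0, -0.03], "angular": [0, 0, 0], "fingers": 0.03},
    {"xyz": [0, 0, -0.06], "angular": [0, 0, 0], "fingers": 0.03},
    {"xyz": [0, 0, -0.095], "angular": [0, 0, 0], "fingers": 0.03},
    {"xyz": [0, 0, -0.125], "angular": [0, 0, 0], "fingers": 0.03},
    {"xyz": [0, 0, -0.145], "angular": [0, 0, 0], "fingers": 0.03},
    {"xyz": [0, 0, -0.145], "angular": [0, 0, 0], "fingers": 0.03},
  ],
)

```text
t: 24.55
ee_pos: [594.9, 230.4, 202.7]
tool_rot: [-0.001, 0.993, 0.12, 0.003]
ft_force: [0.3, -0.3, -2.2]
width: 0.476
```

```bash
python3 - <<'E'
from h import *
fz(2);plan(517.8,-201.3,195,-76.2)
E
```

```text
pos [593.4  229.85 199.41] f [-0.7  -0.18 -2.32] sd [0.42 0.16 0.19] t 24.65 w 0.473
xyz [-0.1757, 0.4007, 0.0037] ang [-0.0002, 0.0009, -0.0003] deg 0.1 pos [593.01 229.68 198.57] t 24.65
```

Emit:
move_arm(
  commands=[
    {"xyz": [-0.013, 0.03, 0], "angular": [0, 0, 0], "fingers": 0.03},
    {"xyz": [-0.031, 0.07, 0], "angular": [0, 0, 0], "fingers": 0.03},
    {"xyz": [-0.051, 0.115, 0], "angular": [0, 0, 0], "fingers": 0.03},
    {"xyz": [-0.071, 0.16, 0], "angular": [0, 0, 0], "fingers": 0.03},
    {"xyz": [-0.091, 0.205, 0], "angular": [0, 0, 0], "fingers": 0.03},
    {"xyz": [-0.111, 0.25, 0], "angular": [0, 0, 0], "fingers": 0.03},
    {"xyz": [-0.131, 0.295, 0], "angular": [0, 0, 0], "fingers": 0.03},
    {"xyz": [-0.149, 0.34, 0], "angular": [0, 0, 0], "fingers": 0.03},
    {"xyz": [-0.164, 0.375, 0.002], "angular": [0, 0, 0], "fingers": 0.03},
    {"xyz": [-0.1757, 0.4007, 0.0037], "angular": [0, 0, 0], "fingers": 0.03},
  ],
)

```text
t: 25.65
ee_pos: [516.0, -203.4, 192.7]
tool_rot: [-0.001, 0.993, 0.119, -0.002]
ft_force: [1.2, -0.3, -1.4]
width: 0.47
```

Emit:
move_arm(
  commands=[
    {"xyz": [0, 0, 0], "angular": [0, 0, 0], "fingers": 0.03},
    {"xyz": [0, 0, 0], "angular": [0, 0, 0], "fingers": 0.03},
    {"xyz": [0, 0, 0], "angular": [0, 0, 0], "fingers": 0.03},
  ],
)

```text
t: 25.95
ee_pos: [515.5, -202.3, 191.5]
tool_rot: [-0.002, 0.993, 0.119, -0.003]
ft_force: [-0.1, 0.3, -1.1]
width: 0.474
```

```bash
python3 - <<'E'
from h import *
fz(3);plan(517.8,-201.3,171,-76.2)
s,w=wrist();i=get_image('side')['color'][110:200,245:350]
save('w14',np.hstack([cv2.resize(w['color'][100:400,130:430],(400,400)),cv2.resize(i,(380,400),interpolation=cv2.INTER_CUBIC)]))
E
```

```text
pos [ 516.01 -202.17  192.21] f [-0.07  0.03 -1.45] sd [0.33 0.17 0.19] t 26.1 w 0.471
xyz [0.0019, -0.0004, 0.0215] ang [-0.0028, 0.0048, -0.0005] deg 0.3 pos [ 516.15 -202.22  192.47] t 26.1
```

View pics/w14.png

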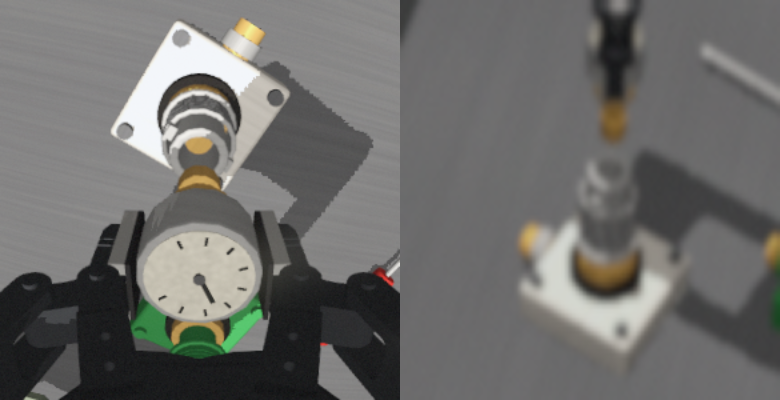

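Emit:
move_arm(
  commands=[
    {"xyz": [0.0016, -0.0006, 0.008], "angular": [-0.003, 0.005, 0], "fingers": 0.03},
    {"xyz": [0.0016, -0.0006, 0.015], "angular": [-0.003, 0.005, 0], "fingers": 0.03},
    {"xyz": [0.0016, -0.0006, 0.02], "angular": [-0.003, 0.005, 0], "fingers": 0.03},
    {"xyz": [0.0016, -0.0006, 0.02], "angular": [-0.003, 0.005, 0], "fingers": 0.03},
    {"xyz": [0.0016, -0.0006, 0.02], "angular": [-0.003, 0.005, 0], "fingers": 0.03},
  ],
)

```text
t: 26.7
ee_pos: [517.5, -201.5, 172.5]
tool_rot: [0.0, 0.993, 0.12, 0.0]
ft_force: [-0.4, 0.1, -1.3]
width: 0.473
```

```bash
python3 - <<'E'
from h import *
fz(6);plan(517.8,-201.3,160,-76.2)
s,w=wrist();save('w15',w['color'][180:320,190:370],4)
E
```

```text
pos [ 517.69 -201.62  172.92] f [-0.14 -0.01 -1.16] sd [0.35 0.48 0.59] t 27.0 w 0.477
xyz [0.0002, -0.0003, 0.0129] ang [0.0009, -0.0009, -0.0008] deg 0.1 pos [ 517.65 -201.58  172.94] t 27.0
```

View pics/w15.png

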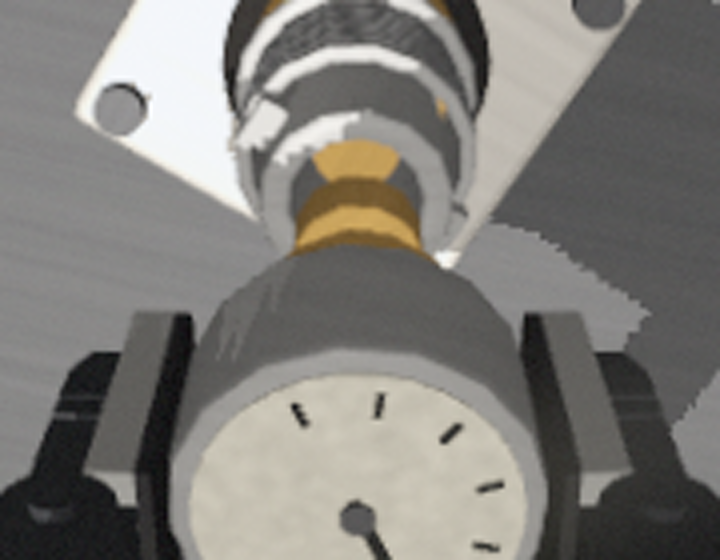

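Emit:
move_arm(
  commands=[
    {"xyz": [0.0002, -0.0003, 0.003], "angular": [0.001, -0.001, 0], "fingers": 0.03},
    {"xyz": [0.0002, -0.0003, 0.006], "angular": [0.001, -0.001, 0], "fingers": 0.03},
    {"xyz": [0.0002, -0.0003, 0.008], "angular": [0.001, -0.001, 0], "fingers": 0.03},
    {"xyz": [0.0002, -0.0003, 0.009], "angular": [0.001, -0.001, 0], "fingers": 0.03},
    {"xyz": [0.0002, -0.0003, 0.01], "angular": [0.001, -0.001, 0], "fingers": 0.03},
    {"xyz": [0.0002, -0.0003, 0.011], "angular": [0.001, -0.001, 0], "fingers": 0.03},
  ],
)

```text
t: 27.65
ee_pos: [517.8, -201.2, 161.8]
tool_rot: [-0.0, 0.993, 0.12, -0.0]
ft_force: [0.2, -0.4, -1.7]
width: 0.475
```

Emit:
move_arm(
  commands=[
    {"xyz": [0, 0, 0.001], "angular": [0, 0, 0], "fingers": 0.03},
    {"xyz": [0, 0, 0.002], "angular": [0, 0, 0], "fingers": 0.03},
    {"xyz": [0, 0, 0.002], "angular": [0, 0, 0], "fingers": 0.03},
  ],
)

```text
t: 27.95
ee_pos: [517.7, -201.2, 159.7]
tool_rot: [-0.0, 0.993, 0.12, -0.0]
ft_force: [0.0, -0.6, -2.0]
width: 0.477
```

Emit:
move_arm(
  commands=[
    {"xyz": [0, 0, 0.001], "angular": [0, 0, 0], "fingers": 0.03},
    {"xyz": [0, 0, 0.002], "angular": [0, 0, 0], "fingers": 0.03},
    {"xyz": [0, 0, 0.003], "angular": [0, 0, 0], "fingers": 0.03},
    {"xyz": [0, 0, 0.004], "angular": [0, 0, 0], "fingers": 0.03},
    {"xyz": [0, 0, 0.005], "angular": [0, 0, 0], "fingers": 0.03},
    {"xyz": [0, 0, 0.006], "angular": [0, 0, 0], "fingers": 0.03},
  ],
)

```text
t: 28.55
ee_pos: [517.7, -201.2, 153.6]
tool_rot: [-0.0, 0.993, 0.12, -0.0]
ft_force: [0.0, -0.3, -1.1]
width: 0.479
```

Emit:
move_arm(
  commands=[
    {"xyz": [0, 0, 0.0007], "angular": [0, 0, 0], "fingers": 0.03},
    {"xyz": [0, 0, 0.0014], "angular": [0, 0, 0], "fingers": 0.03},
    {"xyz": [0, 0, 0.002], "angular": [0, 0, 0], "fingers": 0.03},
  ],
)

```text
t: 28.85
ee_pos: [517.7, -201.2, 151.6]
tool_rot: [-0.0, 0.993, 0.12, -0.0]
ft_force: [0.1, 0.1, -2.4]
width: 0.473
```

Emit:
move_arm(
  commands=[
    {"xyz": [0, 0, 0.001], "angular": [0, 0, 0], "fingers": 0.03},
    {"xyz": [0, 0, 0.002], "angular": [0, 0, 0], "fingers": 0.03},
    {"xyz": [0, 0, 0.003], "angular": [0, 0, 0], "fingers": 0.03},
  ],
)

```text
t: 29.15
ee_pos: [517.7, -201.2, 148.5]
tool_rot: [-0.0, 0.993, 0.12, -0.0]
ft_force: [0.0, -1.0, -2.1]
width: 0.474
```

Emit:
move_arm(
  commands=[
    {"xyz": [0, 0, 0.001], "angular": [0, 0, 0], "fingers": 0.03},
    {"xyz": [0, 0, 0.002], "angular": [0, 0, 0], "fingers": 0.03},
    {"xyz": [0, 0, 0.003], "angular": [0, 0, 0], "fingers": 0.03},
    {"xyz": [0, 0, 0.004], "angular": [0, 0, 0], "fingers": 0.03},
    {"xyz": [0, 0, 0.005], "angular": [0, 0, 0], "fingers": 0.03},
    {"xyz": [0, 0, 0.006], "angular": [0, 0, 0], "fingers": 0.03},
    {"xyz": [0, 0, 0.007], "angular": [0, 0, 0], "fingers": 0.03},
    {"xyz": [0, 0, 0.008], "angular": [0, 0, 0], "fingers": 0.03},
  ],
)

```text
t: 29.95
ee_pos: [517.7, -201.2, 140.4]
tool_rot: [-0.0, 0.993, 0.12, -0.0]
ft_force: [0.7, 0.6, -2.3]
width: 0.472
```

```bash
python3 - <<'E'
from h import *
fz(3);plan(517.75,-201.2,139,-76.2)
E
```

```text
pos [ 517.62 -201.18  140.29] f [-0.37 -0.44 -1.21] sd [0.06 0.49 0.33] t 30.1 w 0.476
xyz [0.0001, 0.0, 0.0014] ang [-0.0004, 0.0005, -0.0007] deg 0.1 pos [ 517.65 -201.2   140.38] t 30.1
```

Emit:
move_arm(
  commands=[
    {"xyz": [0, 0, 0.001], "angular": [0, 0, 0], "fingers": 0.03},
    {"xyz": [0, 0, 0.002], "angular": [0, 0, 0], "fingers": 0.03},
    {"xyz": [0, 0, 0.003], "angular": [0, 0, 0], "fingers": 0.03},
    {"xyz": [0, 0, 0.003], "angular": [0, 0, 0], "fingers": 0.03},
  ],
)

```text
t: 30.5
ee_pos: [517.8, -201.2, 137.9]
tool_rot: [-0.0, 0.993, 0.12, 0.0]
ft_force: [-0.3, 0.6, 1.9]
width: 0.476
```

Emit:
move_arm(
  commands=[
    {"xyz": [0, 0, 0.001], "angular": [0, 0, 0], "fingers": 0.03},
    {"xyz": [0, 0, 0.002], "angular": [0, 0, 0], "fingers": 0.03},
    {"xyz": [0, 0, 0.002], "angular": [0, 0, 0], "fingers": 0.03},
  ],
)

```text
t: 30.8
ee_pos: [517.9, -201.2, 136.7]
tool_rot: [0.0, 0.993, 0.12, 0.0]
ft_force: [-2.0, 1.2, 6.9]
width: 0.474
```

Emit:
move_arm(
  commands=[
    {"xyz": [0, 0, 0.001], "angular": [0, 0, 0], "fingers": 0.03},
    {"xyz": [0, 0, 0.0022], "angular": [0, 0, 0], "fingers": 0.03},
    {"xyz": [0, 0, 0.0022], "angular": [0, 0, 0], "fingers": 0.03},
  ],
)

```text
t: 31.1
ee_pos: [518.0, -201.1, 135.8]
tool_rot: [0.0, 0.993, 0.12, 0.001]
ft_force: [-2.5, 2.0, 10.4]
width: 0.475
```

Emit:
move_arm(
  commands=[
    {"xyz": [0, 0, 0.001], "angular": [0, 0, 0], "fingers": 0.03},
    {"xyz": [0, 0, 0.0022], "angular": [0, 0, 0], "fingers": 0.03},
    {"xyz": [0, 0, 0.0022], "angular": [0, 0, 0], "fingers": 0.03},
  ],
)

```text
t: 31.4
ee_pos: [518.1, -201.1, 135.3]
tool_rot: [0.0, 0.993, 0.12, 0.001]
ft_force: [-3.0, 2.1, 12.6]
width: 0.476
```

```bash
python3 - <<'E'
from h import *
fz(3);plan(517.75,-201.2,139,-76.2)
s,w=wrist();i=get_image('side')['color'][110:200,245:350]
save('w16',np.hstack([cv2.resize(w['color'][100:400,130:430],(400,400)),cv2.resize(i,(380,400),interpolation=cv2.INTER_CUBIC)]))
E
```

```text
pos [ 518.15 -201.1   135.46] f [-4.04  1.64 13.06] sd [0.26 0.38 0.27] t 31.55 w 0.475
xyz [-0.0004, 0.0, -0.0035] ang [0.0012, -0.0025, -0.0009] deg 0.2 pos [ 518.13 -201.1   135.51] t 31.55
```

View pics/w16.png

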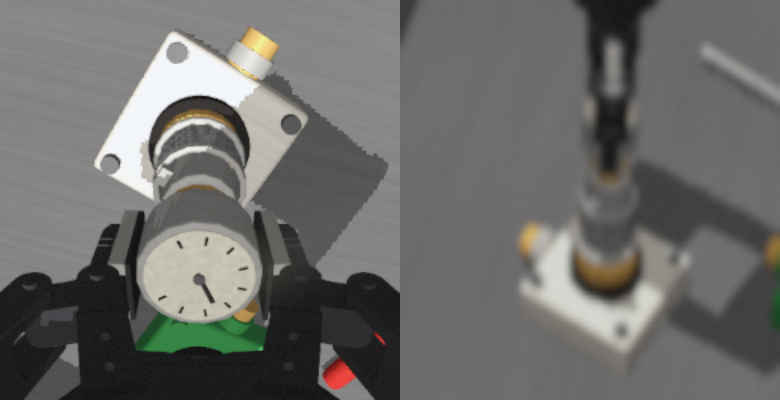

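Emit:
move_arm(
  commands=[
    {"xyz": [-0.0004, -0.0002, 0.0008], "angular": [0.001, -0.003, 0], "fingers": 0.03},
    {"xyz": [-0.0004, -0.0002, 0.0012], "angular": [0.001, -0.003, 0], "fingers": 0.03},
    {"xyz": [-0.0004, -0.0002, 0.0012], "angular": [0.001, -0.003, 0], "fingers": 0.03},
    {"xyz": [-0.0004, -0.0002, 0.0012], "angular": [0.001, -0.003, 0], "fingers": 0.03},
  ],
)

```text
t: 32.05
ee_pos: [518.1, -201.1, 136.1]
tool_rot: [0.001, 0.993, 0.12, 0.001]
ft_force: [-3.3, 1.3, 11.9]
width: 0.474
```

```bash
python3 - <<'E'
from h import *
fz(3);plan(517.75,-201.2,139,-76.2)
E
```

```text
pos [ 518.05 -201.1   136.03] f [-2.5   1.73 10.92] sd [0.6  0.36 0.51] t 32.2 w 0.472
xyz [-0.0003, 0.0, -0.003] ang [0.0012, -0.001, -0.0009] deg 0.1 pos [ 518.06 -201.09  136.02] t 32.2
```

Emit:
move_arm(
  commands=[
    {"xyz": [-0.0003, -0.0002, 0.001], "angular": [0.001, -0.001, 0], "fingers": 0.03},
    {"xyz": [-0.0003, -0.0002, 0.002], "angular": [0.001, -0.001, 0], "fingers": 0.03},
    {"xyz": [-0.0003, -0.0002, 0.0025], "angular": [0.001, -0.001, 0], "fingers": 0.03},
    {"xyz": [-0.0003, -0.0002, 0.0025], "angular": [0.001, -0.001, 0], "fingers": 0.03},
  ],
)

```text
t: 32.6
ee_pos: [518.1, -201.1, 135.4]
tool_rot: [0.001, 0.993, 0.12, 0.001]
ft_force: [-2.5, 1.2, 13.4]
width: 0.476
```

```bash
python3 - <<'E'
from h import *
fz(2);plan(517.75,-201.2,139,-76.2)
E
```

```text
pos [ 518.11 -201.12  135.53] f [-3.59  0.83 12.8 ] sd [0.74 0.21 0.2 ] t 32.7 w 0.472
xyz [-0.0004, 0.0, -0.0035] ang [0.0013, -0.0017, -0.0009] deg 0.1 pos [ 518.11 -201.11  135.55] t 32.7
```

Emit:
move_arm(
  commands=[
    {"xyz": [-0.0008, -0.0002, 0.0012], "angular": [0.001, -0.004, 0], "fingers": 0.03},
    {"xyz": [-0.0008, -0.0002, 0.0018], "angular": [0.001, -0.004, 0], "fingers": 0.03},
    {"xyz": [-0.0008, -0.0002, 0.0023], "angular": [0.001, -0.004, 0], "fingers": 0.03},
    {"xyz": [-0.0008, -0.0002, 0.0023], "angular": [0.001, -0.004, 0], "fingers": 0.03},
    {"xyz": [-0.0008, -0.0002, 0.0023], "angular": [0.001, -0.004, 0], "fingers": 0.03},
  ],
)

```text
t: 33.2
ee_pos: [518.0, -201.1, 135.4]
tool_rot: [0.001, 0.993, 0.12, 0.0]
ft_force: [-3.6, 1.6, 13.5]
width: 0.477
```

```bash
python3 - <<'E'
from h import *
fz(3);plan(517.75,-201.2,139,-76.2)
s,w=wrist();save('w17',w['color'][150:400,150:410],3)
E
```

```text
pos [ 518.04 -201.11  135.46] f [-2.96  2.21 13.74] sd [0.22 0.49 0.21] t 33.35 w 0.476
xyz [-0.0003, 0.0, -0.0035] ang [0.0015, -0.0002, -0.0011] deg 0.1 pos [ 518.05 -201.12  135.47] t 33.35
```

View pics/w17.png

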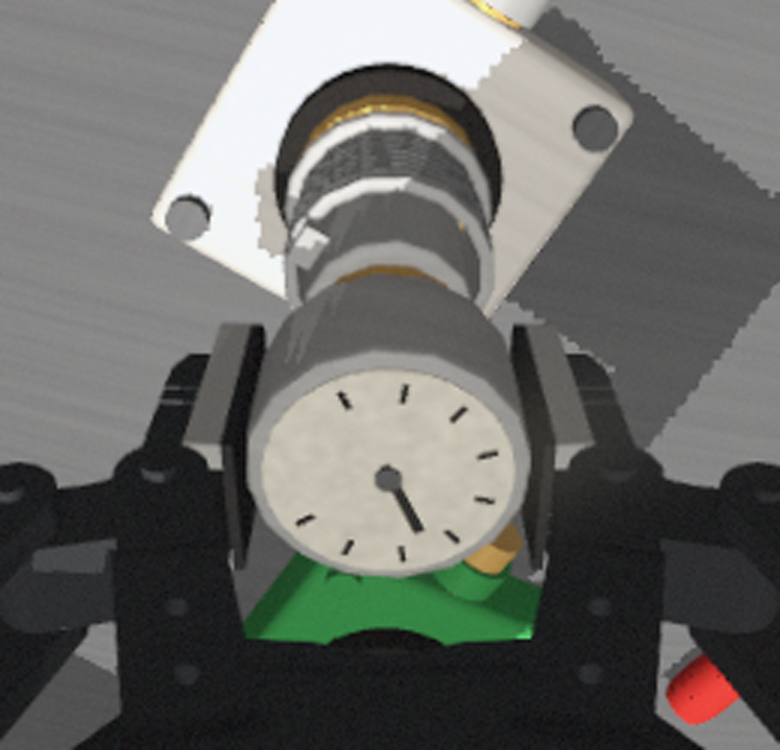

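Emit:
move_arm(
  commands=[
    {"xyz": [-0.0008, -0.0004, 0.002], "angular": [0.001, -0.002, 0], "fingers": 0.03},
    {"xyz": [-0.0008, -0.0004, 0.003], "angular": [0.001, -0.002, 0], "fingers": 0.03},
    {"xyz": [-0.0008, -0.0004, 0.0033], "angular": [0.001, -0.002, 0], "fingers": 0.03},
    {"xyz": [-0.0008, -0.0004, 0.0033], "angular": [0.001, -0.002, 0], "fingers": 0.03},
    {"xyz": [-0.0008, -0.0004, 0.0033], "angular": [0.001, -0.002, 0], "fingers": 0.03},
  ],
)

```text
t: 33.9
ee_pos: [517.8, -201.2, 133.5]
tool_rot: [0.001, 0.993, 0.12, 0.0]
ft_force: [-2.0, -0.2, 9.1]
width: 0.473
```

```bash
python3 - <<'E'
from h import *
fz(3);plan(517.75,-201.2,139,-76.2)
E
```

```text
pos [ 517.8  -201.22  133.53] f [-1.18  1.13  7.97] sd [0.63 0.28 0.23] t 34.05 w 0.476
xyz [-0.0, -0.0, -0.0055] ang [0.002, -0.0001, -0.0011] deg 0.1 pos [ 517.81 -201.22  133.54] t 34.05
```

Emit:
move_arm(
  commands=[
    {"xyz": [-0.0002, -0.0001, 0.001], "angular": [0.002, 0, 0], "fingers": 0.03},
    {"xyz": [-0.0002, -0.0001, 0.002], "angular": [0.002, 0, 0], "fingers": 0.03},
    {"xyz": [-0.0002, -0.0001, 0.003], "angular": [0.002, 0, 0], "fingers": 0.03},
    {"xyz": [-0.0002, -0.0001, 0.003], "angular": [0.002, 0, 0], "fingers": 0.03},
  ],
)

```text
t: 34.45
ee_pos: [518.0, -201.3, 132.3]
tool_rot: [0.0, 0.993, 0.12, 0.001]
ft_force: [-3.0, 1.7, 11.1]
width: 0.472
```

```bash
python3 - <<'E'
from h import *
fz(2);plan(517.75,-201.2,139,-76.2)
E
```

```text
pos [ 517.98 -201.24  132.32] f [-2.66  1.61 11.72] sd [0.11 0.26 0.28] t 34.55 w 0.476
xyz [-0.0002, -0.0001, -0.0067] ang [0.0009, -0.0017, -0.0012] deg 0.1 pos [ 517.97 -201.24  132.3 ] t 34.55
```

Emit:
move_arm(
  commands=[
    {"xyz": [-0.0008, -0.0004, 0.0015], "angular": [0.001, -0.003, 0], "fingers": 0.03},
    {"xyz": [-0.0008, -0.0004, 0.0025], "angular": [0.001, -0.003, 0], "fingers": 0.03},
    {"xyz": [-0.0008, -0.0004, 0.0033], "angular": [0.001, -0.003, 0], "fingers": 0.03},
    {"xyz": [-0.0008, -0.0004, 0.0033], "angular": [0.001, -0.003, 0], "fingers": 0.03},
  ],
)

```text
t: 34.95
ee_pos: [517.9, -201.2, 130.5]
tool_rot: [0.001, 0.993, 0.12, 0.001]
ft_force: [-0.9, 1.4, 9.3]
width: 0.477
```

```bash
python3 - <<'E'
from h import *
fz(2);plan(517.75,-201.2,139,-76.2)
s,w=wrist();save('w18',w['color'][150:400,150:410],3)
E
```

```text
pos [ 517.87 -201.25  130.55] f [-2.    1.14  9.22] sd [0.28 0.17 0.29] t 35.05 w 0.473
xyz [-0.0001, -0.0001, -0.0084] ang [0.0013, -0.001, -0.0012] deg 0.1 pos [ 517.88 -201.27  130.56] t 35.05
```

View pics/w18.png

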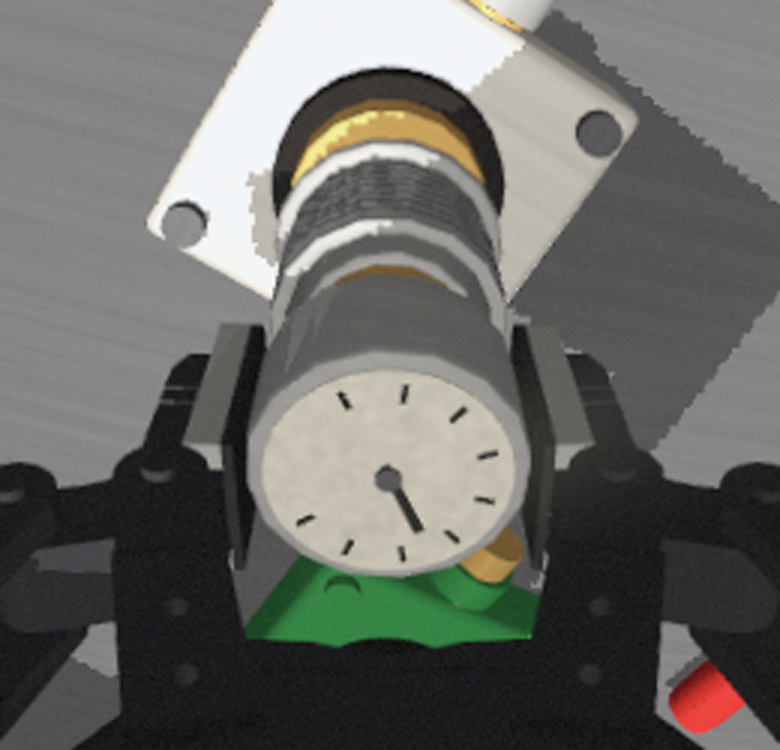

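The sleeve has jumped most of the way forward, so the catch is freed. A little more depth is needed.

Emit:
move_arm(
  commands=[
    {"xyz": [-0.0005, -0.0003, 0.0012], "angular": [0.001, -0.002, 0], "fingers": 0.03},
    {"xyz": [-0.0005, -0.0003, 0.002], "angular": [0.001, -0.002, 0], "fingers": 0.03},
    {"xyz": [-0.0005, -0.0003, 0.0026], "angular": [0.001, -0.002, 0], "fingers": 0.03},
    {"xyz": [-0.0005, -0.0003, 0.0026], "angular": [0.001, -0.002, 0], "fingers": 0.03},
  ],
)

```text
t: 35.5
ee_pos: [517.9, -201.2, 129.4]
tool_rot: [0.001, 0.993, 0.12, 0.0]
ft_force: [-2.9, 1.5, 10.0]
width: 0.473
```

```bash
python3 - <<'E'
from h import *
fz(2);plan(517.75,-201.2,139,-76.2)
s,w=wrist();save('w19',w['color'][150:400,150:410],3)
E
```

```text
pos [ 517.94 -201.22  129.5 ] f [-2.54  1.28 10.71] sd [0.16 0.23 0.05] t 35.6 w 0.474
xyz [-0.0002, -0.0, -0.0095] ang [0.0015, -0.0009, -0.0012] deg 0.1 pos [ 517.94 -201.22  129.5 ] t 35.6
```

View pics/w19.png

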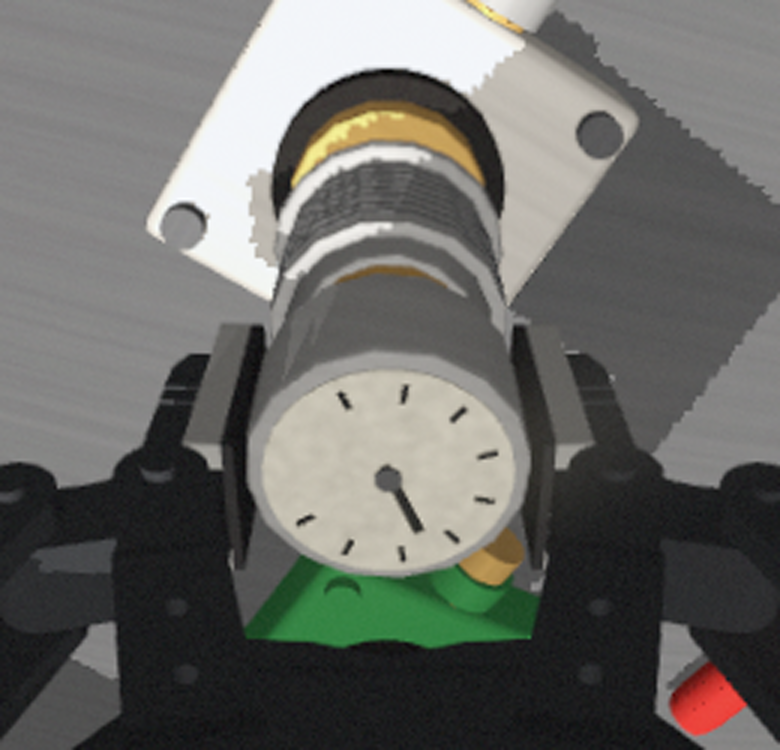

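Emit:
move_arm(
  commands=[
    {"xyz": [-0.0007, -0.0003, 0.0015], "angular": [0.001, -0.003, 0], "fingers": 0.03},
    {"xyz": [-0.0007, -0.0003, 0.0025], "angular": [0.001, -0.003, 0], "fingers": 0.03},
    {"xyz": [-0.0007, -0.0003, 0.0032], "angular": [0.001, -0.003, 0], "fingers": 0.03},
    {"xyz": [-0.0007, -0.0003, 0.0034], "angular": [0.001, -0.003, 0], "fingers": 0.03},
    {"xyz": [-0.0007, -0.0003, 0.0034], "angular": [0.001, -0.003, 0], "fingers": 0.03},
  ],
)

```text
t: 36.15
ee_pos: [518.0, -201.2, 128.6]
tool_rot: [0.001, 0.993, 0.119, 0.0]
ft_force: [-3.1, 1.7, 14.6]
width: 0.473
```

```bash
python3 - <<'E'
from h import *
fz(2);plan(517.75,-201.2,139,-76.2)
s,w=wrist();save('w20',w['color'][150:400,150:410],3)
E
```

```text
pos [ 517.98 -201.19  128.61] f [-3.09  2.26 14.53] sd [0.3  0.03 0.53] t 36.25 w 0.478
xyz [-0.0002, -0.0, -0.0104] ang [0.002, -0.0006, -0.0013] deg 0.1 pos [ 517.99 -201.19  128.6 ] t 36.25
```

View pics/w20.png

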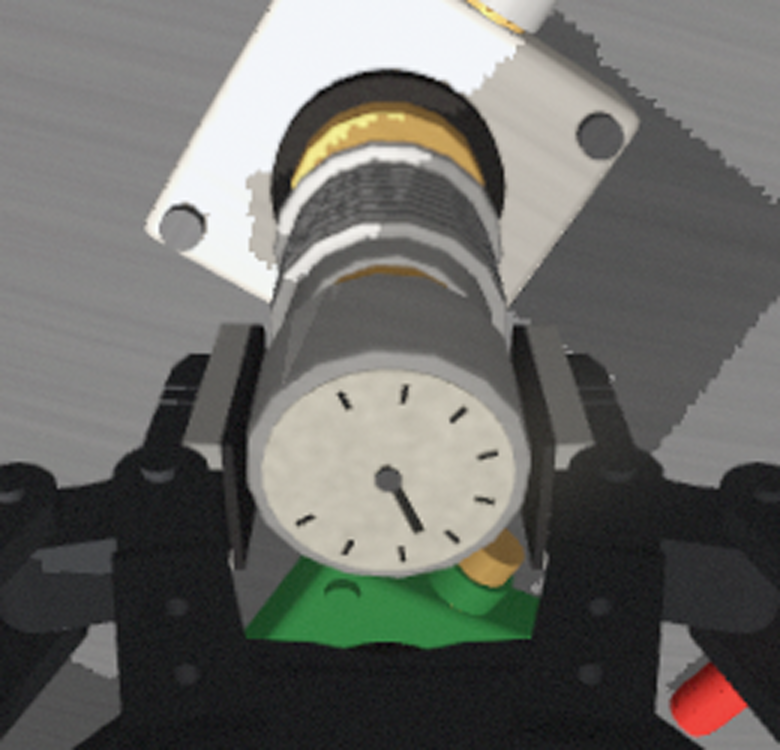

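Emit:
move_arm(
  commands=[
    {"xyz": [-0.0007, -0.0003, 0.0025], "angular": [0.002, -0.002, 0], "fingers": 0.03},
    {"xyz": [-0.0007, -0.0003, 0.003], "angular": [0.002, -0.002, 0], "fingers": 0.03},
    {"xyz": [-0.0007, -0.0003, 0.0034], "angular": [0.002, -0.002, 0], "fingers": 0.03},
    {"xyz": [-0.0007, -0.0003, 0.0036], "angular": [0.002, -0.002, 0], "fingers": 0.03},
    {"xyz": [-0.0007, -0.0003, 0.0036], "angular": [0.002, -0.002, 0], "fingers": 0.03},
  ],
)

```text
t: 36.8
ee_pos: [518.0, -201.2, 128.2]
tool_rot: [0.001, 0.993, 0.119, 0.001]
ft_force: [-4.7, 2.1, 18.0]
width: 0.472
```

```bash
python3 - <<'E'
from h import *
fz(2)
s,w=wrist();save('w21',w['color'][150:400,150:410],3)
E
```

```text
pos [ 518.01 -201.2   128.18] f [-4.28  2.73 18.58] sd [0.11 0.38 0.14] t 36.9 w 0.474
```

View pics/w21.png

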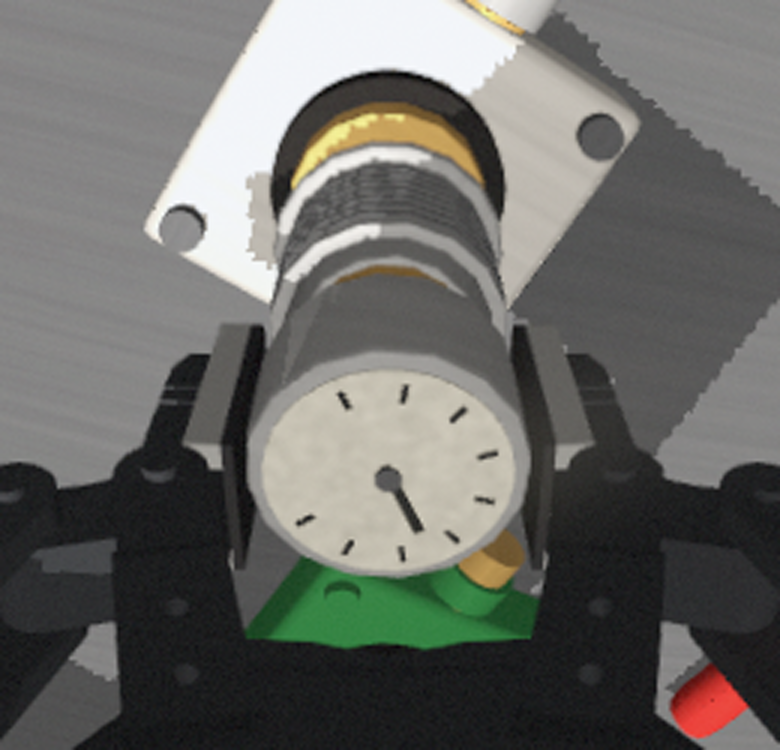

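```bash
python3 - <<'E'
from h import *
fz(1)
Ws=[]
for k in range(3):
    s,w=wrist();P=wpts(s,w);Ws.append(R0(s).apply(P.reshape(-1,3)).reshape(P.shape)+s['ee_pos'])
W=np.median(Ws,0);np.save('W.npy',W)
print('column u=281 rows 180..245: r from axis, z')
ax=np.array([518.1,-202.6])
for v in range(180,248,2):
    p=np.median(W[v,277:286],0);print(v,np.hypot(*(p[:2]-ax)).round(1),p[2].round(1),end=' | ')
# predicted rows for edges
for nm,r,z0 in [('rim s=0',22,116),('rim s=4',22,112),('lipbot s=0',25,76),('lipbot s=4',25,72),('liptop s=0',25,81),('liptop s=4',25,77),('mouth',16.5,118)]:
    for c in (0,2.0):
        p=np.r_[ax+r*np.array([.9711,.2385]),z0-c];t=R0(s).inv().apply(p-s['ee_pos']);print(nm,c,np.round(wproj(w,t),1))
g=w['color'][180:250,281].astype(int).mean(1);print(g.round().tolist())
E
```

```text
pos [ 518.   -201.2   128.19] f [-3.14  2.59 18.33] sd [0. 0. 0.] t 37.0 w 0.475
column u=281 rows 180..245: r from axis, z
180 26.2 40.0 | 182 24.9 40.0 | 184 23.7 41.5 | 186 23.7 46.5 | 188 22.8 49.5 | 190 21.5 49.9 | 192 20.0 49.7 | 194 18.7 49.8 | 196 17.1 49.9 | 198 24.4 77.8 | 200 23.3 78.7 | 202 22.1 79.1 | 204 21.4 81.1 | 206 21.7 85.6 | 208 21.8 89.5 | 210 21.6 93.1 | 212 21.9 97.0 | 214 21.5 99.0 | 216 21.6 102.5 | 218 21.6 105.5 | 220 21.8 109.1 | 222 21.6 111.6 | 224 21.4 113.6 | 226 20.5 113.9 | 228 19.2 113.5 | 230 16.0 108.9 | 232 16.1 112.2 | 234 16.2 114.4 | 236 15.4 115.7 | 238 14.7 116.5 | 240 14.8 119.2 | 242 20.7 134.5 | 244 20.9 136.8 | 246 20.7 138.7 | rim s=0 0 [277.4 224.4]
rim s=0 2.0 [277.4 223. ]
rim s=4 0 [277.4 221.6]
rim s=4 2.0 [277.5 220.2]
lipbot s=0 0 [277.5 196. ]
lipbot s=0 2.0 [277.5 195. ]
lipbot s=4 0 [277.6 194.1]
lipbot s=4 2.0 [277.6 193.2]
liptop s=0 0 [277.5 198.4]
liptop s=0 2.0 [277.5 197.4]
liptop s=4 0 [277.5 196.4]
liptop s=4 2.0 [277.5 195.5]
mouth 0 [277.5 235.8]
mouth 2.0 [277.5 234.2]
[57.0, 55.0, 57.0, 56.0, 85.0, 87.0, 89.0, 99.0, 186.0, 177.0, 155.0, 152.0, 150.0, 149.0, 151.0, 152.0, 147.0, 132.0, 132.0, 200.0, 230.0, 237.0, 235.0, 200.0, 131.0, 85.0, 96.0, 93.0, 106.0, 100.0, 92.0, 92.0, 75.0, 83.0, 83.0, 78.0, 88.0, 74.0, 82.0, 90.0, 73.0, 80.0, 94.0, 93.0, 120.0, 156.0, 165.0, 159.0, 153.0, 115.0, 90.0, 91.0, 90.0, 88.0, 96.0, 129.0, 156.0, 161.0, 122.0, 88.0, 82.0, 87.0, 85.0, 86.0, 89.0, 90.0, 93.0, 90.0, 94.0, 93.0]
```

The depth readings put the sleeve rim about 2 mm under the mouth, so the sleeve is fully forward. The stiff 18 N reading is the flange seated on the mouth. Relax, open and rise.

Emit:
move_arm(
  commands=[
    {"xyz": [0, 0, 0.0008], "angular": [0, 0, 0], "fingers": 0.03},
    {"xyz": [0, 0, 0], "angular": [0, 0, 0], "fingers": 0.03},
    {"xyz": [0, 0, -0.0008], "angular": [0, 0, 0], "fingers": 0.03},
    {"xyz": [0, 0, -0.0014], "angular": [0, 0, 0], "fingers": 0.03},
    {"xyz": [0, 0, -0.0014], "angular": [0, 0, 0], "fingers": 0.0854},
    {"xyz": [0, 0, -0.0014], "angular": [0, 0, 0], "fingers": 0.0854},
    {"xyz": [0, 0, -0.0014], "angular": [0, 0, 0], "fingers": 0.0854},
    {"xyz": [0, 0, -0.0014], "angular": [0, 0, 0], "fingers": 0.0854},
    {"xyz": [0, 0, -0.0014], "angular": [0, 0, 0], "fingers": 0.0854},
    {"xyz": [0, 0, -0.0014], "angular": [0, 0, 0], "fingers": 0.0854},
  ],
)

```text
t: 38.15
ee_pos: [518.0, -201.2, 129.4]
tool_rot: [0.001, 0.993, 0.119, 0.001]
ft_force: [0.1, -0.1, 1.4]
width: 0.998
```

Emit:
move_arm(
  commands=[
    {"xyz": [0, 0, -0.02], "angular": [0, 0, 0], "fingers": 0.0854},
    {"xyz": [0, 0, -0.05], "angular": [0, 0, 0], "fingers": 0.0854},
    {"xyz": [0, 0, -0.08], "angular": [0, 0, 0], "fingers": 0.0854},
    {"xyz": [0, 0, -0.1], "angular": [0, 0, 0], "fingers": 0.0854},
    {"xyz": [0, 0, -0.1], "angular": [0, 0, 0], "fingers": 0.0854},
    {"xyz": [0, 0, -0.1], "angular": [0, 0, 0], "fingers": 0.0854},
  ],
)

```text
t: 38.75
ee_pos: [517.6, -201.0, 229.0]
tool_rot: [0.001, 0.993, 0.119, 0.001]
ft_force: [0.6, -0.2, -0.5]
width: 1.0
```

```bash
python3 - <<'E'
from h import *
fz(2)
Ws=[]
for k in range(3):
    s,w=wrist();P=wpts(s,w);Ws.append(R0(s).apply(P.reshape(-1,3)).reshape(P.shape)+s['ee_pos'])
W=np.median(Ws,0);ax=np.array([518.1,-202.6])
d=np.hypot(*(W[...,:2]-ax).transpose(2,0,1));m=(d<19)&(W[...,2]>140);print('dial z (expect 118-34+76=160..162.5)',np.median(W[m],0),m.sum())
for v in range(150,230,2):
    p=np.median(W[v,277:286],0);print(v,np.hypot(*(p[:2]-ax)).round(1),p[2].round(1),end=' | ')
save('w22',w['color'])
E
```

```text
pos [ 517.07 -200.8   228.01] f [ 0.36 -0.05 -0.22] sd [0.06 0.18 0.9 ] t 38.85 w 0.997
dial z (expect 118-34+76=160..162.5) [ 528.12253244 -200.59965356  308.1031251 ] 7602
150 29.7 29.8 | 152 29.3 39.4 | 154 27.3 39.9 | 156 25.3 40.3 | 158 23.2 40.0 | 160 23.0 50.2 | 162 21.3 52.1 | 164 19.3 52.3 | 166 23.3 80.6 | 168 21.4 80.8 | 170 21.8 91.0 | 172 21.8 99.1 | 174 22.0 106.6 | 176 21.8 112.5 | 178 20.8 116.0 | 180 18.9 115.7 | 182 16.1 110.6 | 184 16.2 116.6 | 186 20.8 140.1 | 188 20.9 145.4 | 190 20.6 150.4 | 192 20.8 156.0 | 194 20.7 160.3 | 196 19.9 162.0 | 198 18.7 162.5 | 200 17.2 162.8 | 202 15.8 163.1 | 204 14.8 163.2 | 206 13.3 162.9 | 208 11.7 162.9 | 210 10.5 163.2 | 212 8.9 163.0 | 214 7.3 162.9 | 216 6.1 163.0 | 218 4.5 163.0 | 220 3.3 162.9 | 222 2.2 163.0 | 224 1.7 163.3 | 226 2.0 163.5 | 228 3.0 162.9 |
```

View pics/w22.png

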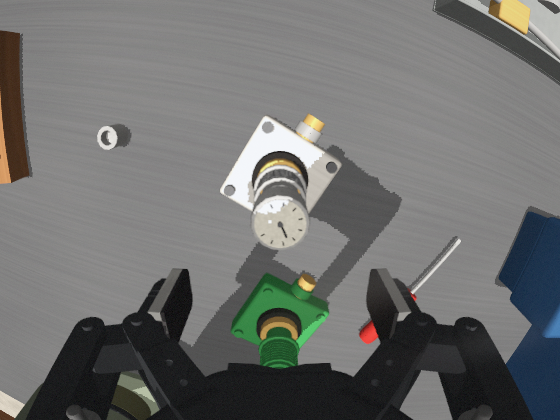

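The gauge stands upright in the coupler, dial at (280,221). The sleeve rim is at 116 mm, which is forward, and the dial at about 163 mm puts the tip about 31 mm deep. Handing in.

```bash
python3 - <<'E'
from h import *
print(job_done())
E
```

```text
the job is handed in; nothing more can be done
None
```

I pulled the sleeve back until it caught and held by itself. I then took the gauge from the rack, pressed its plug straight down until the sleeve sprang fully forward, released it and backed off. The job is handed in, and it reports no verdict.

**Last checks (wrist depth, after letting go):**
- **Sleeve:** its rim is at about 116 mm, which is fully forward.
- **Gauge:** the dial is level at about 163 mm, so the tip is about 31 mm below the mouth. The limit is 29.5 mm.
- **Gripper:** it was open, about 100 mm above its release height, with wrist force near zero.
- **Bystanders:** I saw no sign that the socket or driver had moved. I did not look at the rack, the other two plugs or the wrench again afterwards.

**Checks that disagreed:**
- **Click:** several force dips during the pull looked like the click but did not hold when I raised the tool. I went on to the hard stop at about 16 N, and the sleeve then held.
- **Seat:** I first read the sleeve from pictures as only part-way forward and pressed on to about 20 N, more than the 10 to 17 N expected but under the 25 N limit. Depth readings then showed the sleeve was forward and the flange seated.
- **Camera alignment:** the wrist camera read about 1 to 2 mm away from the fixed cameras, so I took the jaw-direction centring from the grip and the other direction from wrist views compared with each other.

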